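# Set out a bronze group for its record photograph

### The arm

A 6-joint arm with a two-finger parallel gripper is mounted at the origin on the work surface. World frame = base frame: x ahead of the robot, y to its left, z up, the work surface at z = 0. Lengths are in m, angles in degrees, forces in N, time in s.
With the tool pointing down it reaches from about 0.3 to 0.75 m from the base axis. Payload 8.5 kg.
Tool frame: the origin (TCP) lies midway between the tips of the shut fingers; the grasp point (between the pads) lies 19 mm behind it (env.grip_depth is the distance from the TCP to the grasp point, in m); x points along the fingers, y is the direction in which the jaws open and shut, and the axes are right-handed (so a half turn about x gives the same grasp; the last joint's range is limited). The gripper opens to 85 mm and grips with 20 to 120 N. Pads are 22 mm wide; open, the fingers measure 114 mm over their backs; the gripper's body (76 mm by 85 mm) begins 54 mm behind the grasp point. The pads swing forward as they close: fully open they stand 13 mm farther back than shut.
Start: joints at [-75.705, 21.807, 74.336, -0, 83.858, -12.336], TCP at [0.247, -0.492, 0.231] pointing down, gripper open.
Joint ranges: [-178.18, 178.18], [-50.72, 133.34], [12.68, 142.11], [-81.47, 261.47], [9.98, 163.14], [-165.26, 165.26]. Speed limits (degrees/s): [136.94, 136.94, 180, 180, 180, 180].

### API

Orientations are given as a 3x3 rotation matrix whose columns are the frame's x, y, z axes.
In Python, from rig import env gives the robot as it stands.
- The arm moves only by the tool play_rows, never from a script. Its arguments are lists of equal length, an entry for each row: "travel": the shift along the world's x, y, z in cm, a list of three; "rotation": the turn, a rotation vector about the world's x, y, z in rad, a list of three; "claw": the finger opening in cm, from 0 to 8.54. A call has 1 to 12 rows; each row shifts and turns the pose as measured when the row begins; what a row does not reach is not made up. A row lasts 1/12 s, in which the tool goes at most 41.7 mm and 7.16 degrees, less where a joint would pass 70% of its speed; a pose out of reach is approached as far as the arm can. A call is refused whole if a number of a shift passes 4.17 or a number of a turn 0.125, either way. A call with a gripper value outside its range is refused whole. The fingers move at their own pace and stop on an object; "squeeze" is the grip in N (left out, the last holds). Time passes only in rows, so rows that do not move let the fingers close. It gives the time, the measured TCP pose, the force and the opening at its end, in the units of the state.
- env.observe(): the state, without advancing time (a new reading comes with each control period).
- env.get_image(name): name is "scene" or "top" or "wrist"; returns the picture (384x512x3 uint8, red, green, blue); there is no depth.
- env.camera_info(name): a dict with "vertical_fov" (degrees; the focal length in pixels is half the picture's height over the tangent of half this angle, whatever the lens; pixels are square), "cx", "cy" (the principal point, pixels), "eye" and "rotation" of the camera in the world. Camera axes: x right, y down, z forward; pixel columns grow to the right and rows downward; lengths in m; the calibration is good to about 2 mm. A picture is of the moment at which its call begins: read the wrist's pose just before it. camera_info takes no time and is no camera call; for the wrist camera it gives the pose at the moment of the call.
- env.close_job(): hands the job in, once; it reports no verdict.
The state is a dict: "time_s": time; "q": joint angles; "qvel": joint speeds; "joint_efforts": joint torques, N m; "position": TCP position; "tool_rot": TCP orientation; "ft_force": force on the tool from outside, world axes, zero at the start; "wrist_torque": the same for the moment, N m; "grip_width": finger opening in m.
Only numpy, scipy, OpenCV 4.12 (cv2) and the standard library are available. Lean on these libraries where they do the work, as an engineer would, in place of code of your own. Each camera call takes 0.05 s, during which the arm holds its last target.

### The job

Set out the bronze group in the black record tray for its photograph; the tray's front is the side with the white label. Put the lid on the three-legged ding so that it is seated, stand the beaker midway between the ding and the vase and in line with them, stand the bell straight in front of the vase, and lay the scale bar straight in front of the beaker, centred on it and parallel to the tray's front edge. Set each piece down on the foam (the lid on its vessel) without dropping it, clear of its neighbours, and leave the ding and the vase where they stand.

Things in the scene. Friction and masses are not known exactly. Their poses are not given: they have to be found in the camera images.
- record_tray: Black-framed tray lined with grey foam, 270 (x) by 372 (y) mm outside, walls 8 mm thick, 24 mm high, fixed. Origin: centre of its underside; the foam on which things stand is 10 mm above it. Its -x side is the front, towards the robot, with a white label strip in the middle of that wall; y runs along the front edge. It stands on the robot's left or right
- finds_tray: White enamel tray with a blue rim, 260 (x) by 316 (y) mm outside, walls 8 mm thick and 20 mm high, fixed, on the other side from the record tray. Origin: centre of its underside; floor 10 mm above it. The four pieces stand near the corners of a 120 (x) by 144 (y) mm rectangle; three small loose sherds, 6 mm high, lie along its middle line x = 0
- ding: Ding: greenish-brown bronze bowl on three legs, 92 mm across, open at the top, heavy (1.3 kg), standing in the record tray towards its left or right end, about 107 mm from the middle. Origin: centre of its underside, at the feet; z up. Rim 88 mm above the origin, mouth 82 mm wide inside; two upright ears at +y and -y reach 56 mm from the axis and 102 mm up
- vase: Dark bronze vase, round, 150 mm tall, belly 72 mm across, narrow neck with ring handles, heavy (1.1 kg), standing in the record tray at the other end from the ding, about 214 mm from it and level with it. Origin: centre of its foot; x and y parallel to those of the record tray
- lid: The ding's round greenish-brown bronze lid, 92 mm across, 0.16 kg, lying plug down. Origin: centre of the plug's underside. Plug 72 mm across, 8 mm high, goes inside the ding's rim with 5 mm to spare all round; seated, the flange rests on the rim, origin 80 mm above the ding's. Grip its upright knob on the axis: 18 mm across, 23 to 48 mm above the origin
- beaker: Straight-sided blue-green bronze beaker, open at the top, 48 mm across, 90 mm tall, about 0.24 kg, upright in the finds tray. Origin: centre of its underside. Round: it may be gripped from any side
- bell: Golden-brown bronze bell standing mouth down in the finds tray, about 0.28 kg, lip 50 mm across, body tapering from 44 mm across at 10 mm up to 41 mm at 44 mm up, loop on top up to 77 mm. Origin: centre of its underside. Grip the round body from any side, 10 to 44 mm up
- scale_bar: Photographic scale bar, black with two white bands on top, 100 mm long, 18 mm wide, 8 mm thick, 0.04 kg, lying flat in the finds tray. Origin: centre of its underside; x along its length, both ends alike
Not all that is in view belongs to the job. What is shaped like the ding but green is not meant.

How it is judged:
By the outcome, as a careful person would: the job done as asked, in the order asked, and still so for the second after the job is handed in, with the robot touching nothing.
It also fails if it takes over 126 s, if anything falls off the work surface, if the arm or the gripper's body presses on something with over 40 N, if the wrist force passes 120 N, or if a joint passes its speed limit or range.

## Working session

There is one attempt and no reset: what is moved stays moved. The work goes in short steps, Python scripts to look and compute and a tool call to move; the robot and the scene stay as the last step left them, time stands still between calls to the robot, and variables do not carry over. Pictures are saved under pics/ and viewed, and the job is handed in when it is done.

Besides the shell and the picture viewer there is one more tool, called after "Emit:" in YAML: its name, and indented under it one key for each argument. play_rows: Moves the arm, as the interface text tells. Its arguments: {"type":"object","properties":{"travel":{"type":"array","items":{"type":"array","items":{"type":"number"}}},"rotation":{"type":"array","items":{"type":"array","items":{"type":"number"}}},"claw":{"type":"array","items":{"type":"number"}},"squeeze":{"type":"number"}},"required":["travel","rotation","claw"]}

```bash
ls; mkdir -p pics; python3 - <<'E'
from rig import env
import cv2
s=env.observe()
print({k:s[k] for k in s})
for n in ("scene","top","wrist"):
    print(n,env.camera_info(n))
    im=env.get_image(n); cv2.imwrite(f"pics/{n}0.png",cv2.cvtColor(im,cv2.COLOR_RGB2BGR))
print(env.grip_depth)
E
```

```text
pics
{'time_s': 0.0, 'q': array([-7.57036066e+01,  2.18416566e+01,  7.43856764e+01, -2.72685401e-04,
        8.38581096e+01, -1.23357741e+01]), 'qvel': array([-0.03258505,  0.10526624, -0.06633631,  0.06464944,  0.0089726 ,
        0.14029435]), 'joint_efforts': array([-1.19842738e-03, -4.48472178e+01, -2.31280339e+01, -2.85965434e-04,
        4.80209186e-03, -9.06022393e-06]), 'position': array([ 0.24646508, -0.49135241,  0.2307001 ]), 'tool_rot': array([[-3.72832636e-04,  4.48261208e-01, -8.93902540e-01],
       [ 1.44390302e-03, -8.93901429e-01, -4.48261253e-01],
       [-9.99998888e-01, -1.45783500e-03, -3.13970085e-04]]), 'ft_force': array([-1.07189312,  0.76661882,  0.56694591]), 'wrist_torque': array([-0.02984296,  0.0061956 , -0.00844497]), 'grip_width': 0.08531698382650411}
scene {'vertical_fov': 44.628332710694266, 'cx': 254.80749943354084, 'cy': 194.12015827854012, 'eye': array([ 1.03957499, -0.68616317,  1.1272063 ]), 'rotation': array([[ 0.82288821,  0.4071668 , -0.39632082],
       [ 0.56814496, -0.57961437,  0.58417334],
       [ 0.00814274, -0.70587703, -0.7082876 ]])}
top {'vertical_fov': 43.27080297342656, 'cx': 250.2291886468461, 'cy': 185.98377049830017, 'eye': array([0.19589807, 0.19189098, 1.79170745]), 'rotation': array([[-0.00695145, -0.99196884,  0.12629129],
       [-0.99996047,  0.00759592,  0.00462219],
       [-0.00554437, -0.12625416, -0.99198243]])}
wrist {'vertical_fov': 58.21779721077823, 'cx': 258.1245542673874, 'cy': 191.42903530700323, 'eye': array([ 0.31849694, -0.45540488,  0.37371192]), 'rotation': array([[ 4.48175006e-01, -8.49186773e-01, -2.79322372e-01],
       [-8.93945838e-01, -4.25750898e-01, -1.39989326e-01],
       [-4.46668703e-05,  3.12438789e-01, -9.49937893e-01]])}
0.0187
```

View pics/scene0.png

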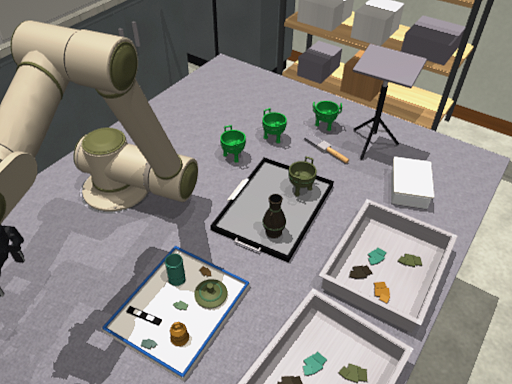

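View pics/top0.png

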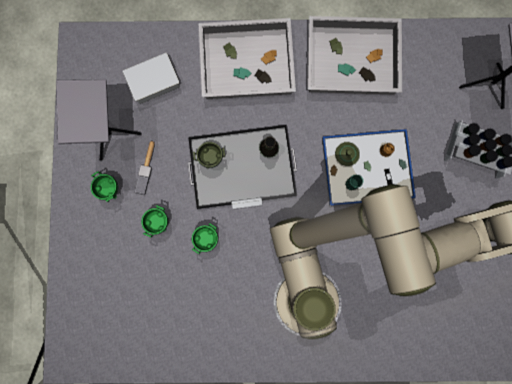

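View pics/wrist0.png

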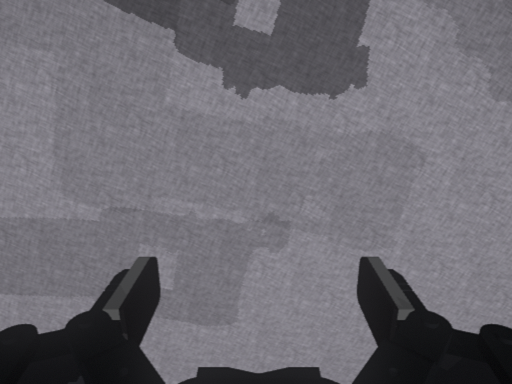

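The top view shows the record tray left (about px 190-295, 127-207) with its label at the bottom and the ding on its left. The finds tray is on the right, partly hidden by the arm. I'll enlarge both.

```bash
cat > h.py <<'E'
import numpy as np,cv2
from rig import env
def ray(ci,u,v,H=384):
    f=H/2/np.tan(np.radians(ci['vertical_fov'])/2)
    d=np.array([(u-ci['cx'])/f,(v-ci['cy'])/f,1.])
    return np.array(ci['rotation'])@d
def p2w(ci,u,v,z):
    d=ray(ci,u,v); e=np.array(ci['eye']); return e+d*(z-e[2])/d[2]
def w2p(ci,p,H=384):
    f=H/2/np.tan(np.radians(ci['vertical_fov'])/2)
    c=np.array(ci['rotation']).T@(np.array(p)-ci['eye']); return np.array([c[0]/c[2]*f+ci['cx'],c[1]/c[2]*f+ci['cy']])
def crop(src,dst,u0,v0,u1,v1,k):
    im=cv2.imread(src)[v0:v1,u0:u1]
    im=cv2.resize(im,None,fx=k,fy=k,interpolation=cv2.INTER_CUBIC)
    for u in range((u0+9)//10*10,u1,10):
        x=int((u-u0+.5)*k); cv2.line(im,(x,0),(x,8 if u%50 else 16),(0,0,255),1)
        if u%20==0: cv2.putText(im,str(u),(x-10,28),0,.35,(0,0,255),1)
    for v in range((v0+9)//10*10,v1,10):
        y=int((v-v0+.5)*k); cv2.line(im,(0,y),(8 if v%50 else 16,y),(0,0,255),1)
        if v%20==0: cv2.putText(im,str(v),(10,y+4),0,.35,(0,0,255),1)
    cv2.imwrite(dst,im)
def snap(n,name):
    ci=env.camera_info(n); im=env.get_image(n)
    cv2.imwrite(f"pics/{name}.png",cv2.cvtColor(im,cv2.COLOR_RGB2BGR))
    import pickle; pickle.dump(ci,open(f"pics/{name}.pkl","wb")); return ci
E
python3 - <<'E'
from h import *
import pickle
for n in ("scene","top"): pickle.dump(env.camera_info(n),open(f"pics/{n}0.pkl","wb"))
crop("pics/top0.png","pics/t_l.png",180,115,305,215,6)
crop("pics/top0.png","pics/t_r.png",310,120,425,215,6)
E
```

```text
(no output)
```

View pics/t_l.png

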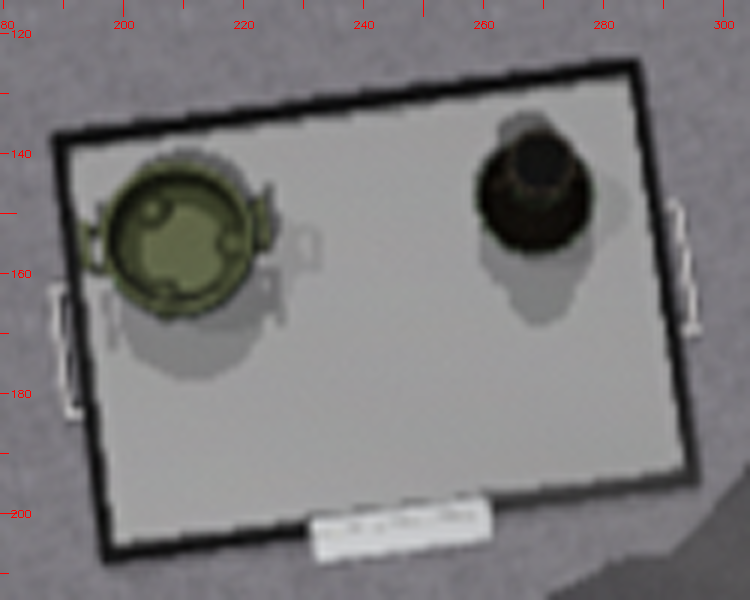

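View pics/t_r.png

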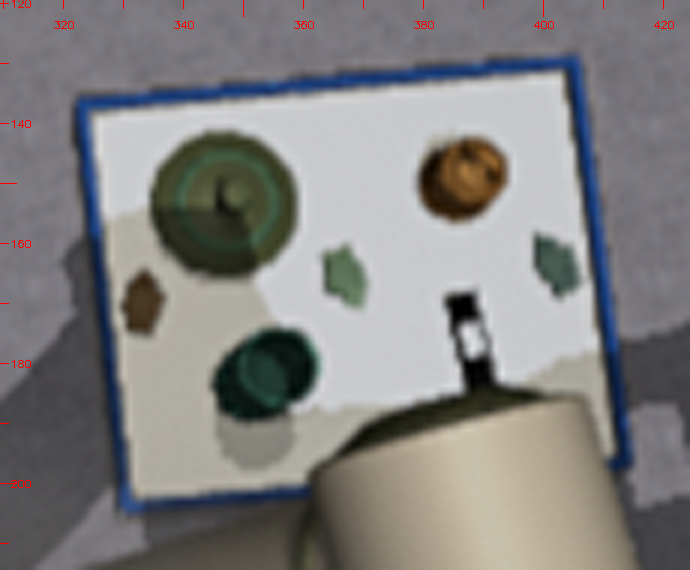

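```bash
cat >> h.py <<'E'
import pickle
def L(n): return pickle.load(open(f"pics/{n}.pkl","rb"))
def fitrect(ci,px,lx,ly,z):
    # px order: (+x+y),(+x-y),(-x-y),(-x+y) 
    W=np.array([p2w(ci,u,v,z)[:2] for u,v in px]); M=np.array([[lx,ly],[lx,-ly],[-lx,-ly],[-lx,ly]])/2
    c=W.mean(0); A=(W-c).T@M; th=np.arctan2(A[1,0]-A[0,1],A[0,0]+A[1,1])
    R=np.array([[np.cos(th),-np.sin(th)],[np.sin(th),np.cos(th)]])
    return c,np.degrees(th),np.linalg.norm(W-c-M@R.T,axis=1)
E
python3 - <<'E'
from h import *
ci=L("top0")
print(fitrect(ci,[(188.3,137),(285.5,124.5),(295.5,195),(197.2,207.8)],.27,.372,.024))
print(fitrect(ci,[(322.5,136),(405.5,129),(414.3,196.5),(330,204.5)],.26,.316,.02))
for n,u,v,z in [("ding rim",208.3,154.3,.098),("vase belly",268.2,147,.08),("vase top",268.8,141,.16),("lid",347,153.5,.028),("knob",349,151.5,.058),("bell lip",385,149.5,.015),("belltop",389,147.5,.08),("beaker top",356,180.5,.1),("beaker bot",350,183,.01),("bar end",386.5,168.5,.018)]:
    print(n,p2w(ci,u,v,z).round(3))
E
```

```text
(array([0.49673917, 0.23141413]), np.float64(7.09969312094763), array([0.00279929, 0.00363092, 0.00406853, 0.00487254]))
(array([ 0.49201434, -0.23679215]), np.float64(4.676486007439318), array([0.00264974, 0.00321113, 0.00375982, 0.0023998 ]))
ding rim [0.526 0.348 0.098]
vase belly [0.555 0.134 0.08 ]
vase top [0.559 0.135 0.16 ]
lid [ 0.539 -0.159  0.028]
knob [ 0.54  -0.16   0.058]
bell lip [ 0.555 -0.303  0.015]
belltop [ 0.549 -0.3    0.08 ]
beaker top [ 0.428 -0.173  0.1  ]
beaker bot [ 0.431 -0.17   0.01 ]
bar end [ 0.483 -0.305  0.018]
```

Emit:
play_rows:
  travel:
    - [2.0, 2.3, 0.6]
    - [2.0, 2.3, 0.6]
    - [2.0, 2.3, 0.6]
    - [2.0, 2.3, 0.6]
    - [2.0, 2.3, 0.6]
    - [2.0, 2.3, 0.6]
    - [2.0, 2.3, 0.6]
    - [2.0, 2.3, 0.6]
    - [2.0, 2.3, 0.6]
    - [2.0, 2.3, 0.6]
    - [2.0, 2.3, 0.6]
    - [2.0, 2.3, 0.6]
  rotation:
    - [0, 0, 0.102]
    - [0, 0, 0.102]
    - [0, 0, 0.102]
    - [0, 0, 0.102]
    - [0, 0, 0.102]
    - [0, 0, 0.102]
    - [0, 0, 0.102]
    - [0, 0, 0.102]
    - [0, 0, 0.102]
    - [0, 0, 0.102]
    - [0, 0, 0.102]
    - [0, 0, 0.102]
  claw: [8.5, 8.5, 8.5, 8.5, 8.5, 8.5, 8.5, 8.5, 8.5, 8.5, 8.5, 8.5]

```text
time_s: 1.15
position: [0.4904, -0.2042, 0.3013]
tool_rot: [[-0.01, 0.986, 0.164], [0.002, 0.164, -0.986], [-1.0, -0.01, -0.003]]
ft_force: [-0.5, -0.8, 0.4]
grip_width: 0.085
```

```bash
python3 - <<'E'
from h import *
print(snap("wrist","w1"),env.observe()['position'])
E
```

```text
{'vertical_fov': 58.21779721077823, 'cx': 258.1245542673874, 'cy': 191.42903530700323, 'eye': array([ 0.47889031, -0.12504383,  0.44443155]), 'rotation': array([[ 0.98646657,  0.1584611 ,  0.04211631],
       [ 0.16369657, -0.93719764, -0.30800002],
       [-0.00933471,  0.31072602, -0.95045368]])} [ 0.49318894 -0.20060066  0.30240196]
```

View pics/w1.png

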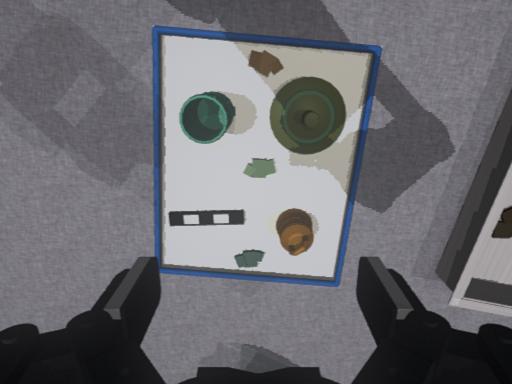

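```bash
python3 - <<'E'
from h import *
crop("pics/w1.png","pics/w1a.png",140,15,395,155,3)
crop("pics/w1.png","pics/w1b.png",140,145,395,295,3)
E
```

```text
(no output)
```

View pics/w1a.png

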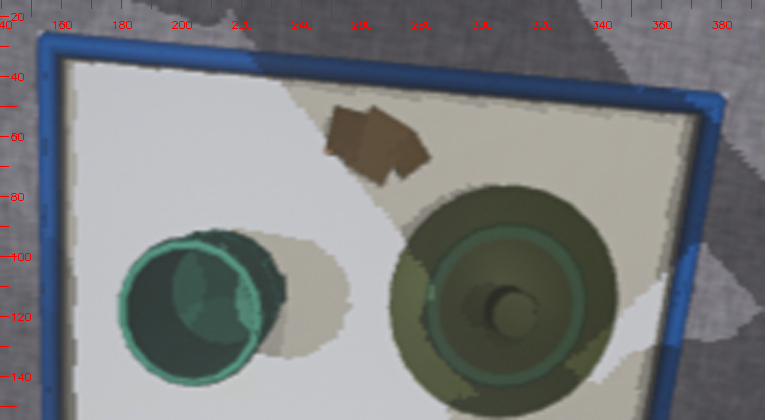

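View pics/w1b.png

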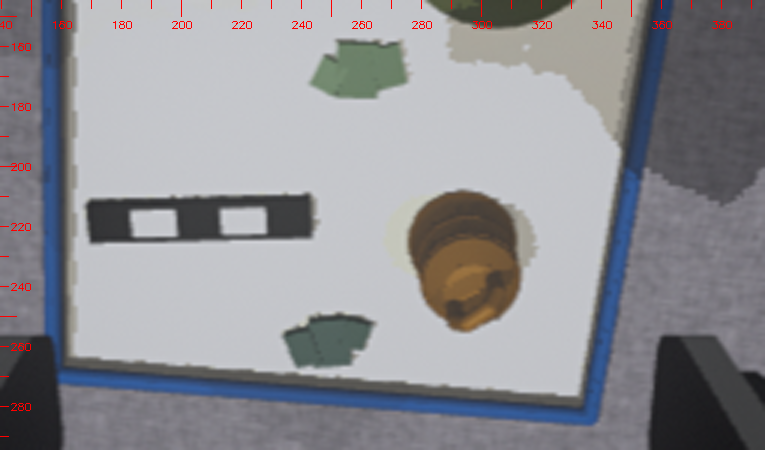

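```bash
python3 - <<'E'
from h import *
ci=L("w1")
print(fitrect(ci,[(381,46.5),(339,285.5),(158.5,272),(153,25.5)],.26,.316,.02))
for n,u,v,z in [("lid",307.2,114.7,.022),("knob",311.5,118,.058),("beaker top",203,118.3,.1),("bell loop",297,240,.087),("bell shoulder",296,236,.056)]:
    print(n,p2w(ci,u,v,z).round(4))
P=[p2w(ci,u,v,.018) for u,v in [(168.5,212),(243,209.5),(243.5,224),(169,225.5)]]
print(np.array(P).round(4)); a=(P[1]+P[2]-P[0]-P[3]); print("bar",np.mean(P,0),np.degrees(np.arctan2(a[1],a[0])),np.linalg.norm(a)/2)
# project circles check
im=cv2.imread("pics/w1.png")
im=cv2.resize(im,None,fx=2,fy=2,interpolation=cv2.INTER_CUBIC)
def circ(c,r,z,col):
    pts=[w2p(ci,[c[0]+r*np.cos(t),c[1]+r*np.sin(t),z])*2+.5 for t in np.linspace(0,6.283,80)]
    cv2.polylines(im,[np.int32(pts)],True,col,1)
circ((.5357,-.1546),.046,.022,(0,0,255)); circ((.5357,-.1546),.009,.058,(0,0,255))
c=p2w(ci,203,118.3,.1); circ(c,.024,.1,(0,0,255)); circ(c,.024,.01,(0,255,255))
c=p2w(ci,296,236,.056);circ(c,.025,.01,(0,0,255)); circ(c,.0205,.054,(0,255,255)); print(c)
cv2.imwrite("pics/w1o.png",im[:560,260:760])
E
```

```text
(array([ 0.49226637, -0.23577915]), np.float64(4.9677122975458605), array([0.00190557, 0.00168458, 0.00276359, 0.00064919]))
lid [ 0.5398 -0.1566  0.022 ]
knob [ 0.54   -0.1566  0.058 ]
beaker top [ 0.4283 -0.171   0.1   ]
bell loop [ 0.5481 -0.291   0.087 ]
bell shoulder [ 0.5518 -0.3003  0.056 ]
[[ 0.3849 -0.3115  0.018 ]
 [ 0.4822 -0.2914  0.018 ]
 [ 0.486  -0.3119  0.018 ]
 [ 0.3872 -0.3309  0.018 ]]
bar [ 0.43506419 -0.31144301  0.018     ] 11.291981583868271 0.09991478863157174
[ 0.55175447 -0.300292    0.056     ]
```

View pics/w1o.png

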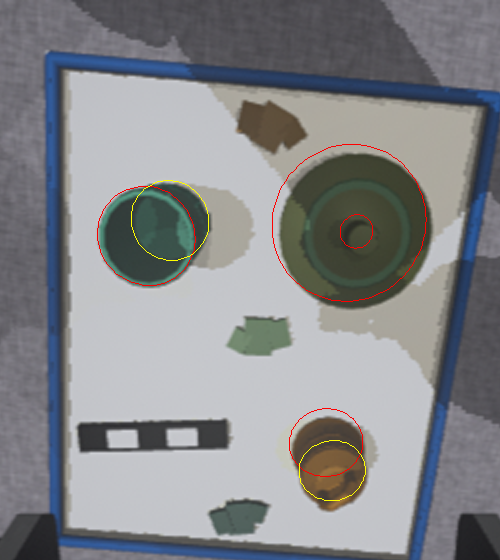

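Emit:
play_rows:
  travel:
    - [0, 4.1, 0.3]
    - [0, 4.1, 0.3]
    - [0, 4.1, 0.3]
    - [0, 4.1, 0.3]
    - [0, 4.1, 0.3]
    - [0, 4.1, 0.3]
    - [0, 4.1, 0.3]
    - [0, 4.1, 0.3]
    - [0, 4.1, 0.3]
    - [0, 4.1, 0.3]
    - [0, 3.5, 0]
    - [0, 1.0, 0]
  rotation:
    - [0, 0, -0.01]
    - [0, 0, -0.01]
    - [0, 0, -0.01]
    - [0, 0, -0.01]
    - [0, 0, 0]
    - [0, 0, 0]
    - [0, 0, 0]
    - [0, 0, 0]
    - [0, 0, 0]
    - [0, 0, 0]
    - [0, 0, 0]
    - [0, 0, 0]
  claw: [8.5, 8.5, 8.5, 8.5, 8.5, 8.5, 8.5, 8.5, 8.5, 8.5, 8.5, 8.5]

```text
time_s: 2.2
position: [0.489, 0.261, 0.329]
tool_rot: [[-0.013, 0.991, 0.131], [0.005, 0.132, -0.991], [-1.0, -0.012, -0.006]]
ft_force: [0.4, -0.2, -0.5]
grip_width: 0.085
```

```bash
python3 - <<'E'
from h import *
print(env.observe()['position']);print(snap("wrist","w2")['eye']); snap("top","t2")
E
```

```text
[0.48897083 0.26100962 0.32904547]
[0.48043486 0.34014465 0.47248051]
```

View pics/w2.png

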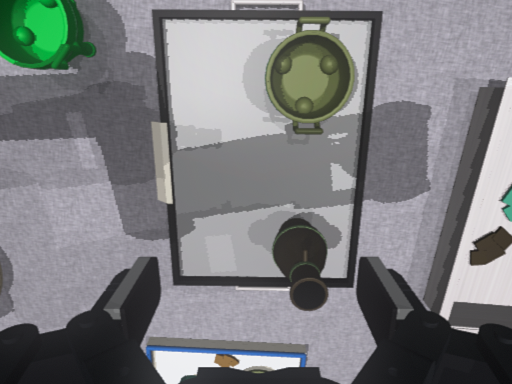

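```bash
python3 - <<'E'
from h import *
crop("pics/w2.png","pics/w2a.png",145,0,390,150,3)
crop("pics/w2.png","pics/w2b.png",145,175,390,320,3)
E
```

```text
(no output)
```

View pics/w2a.png

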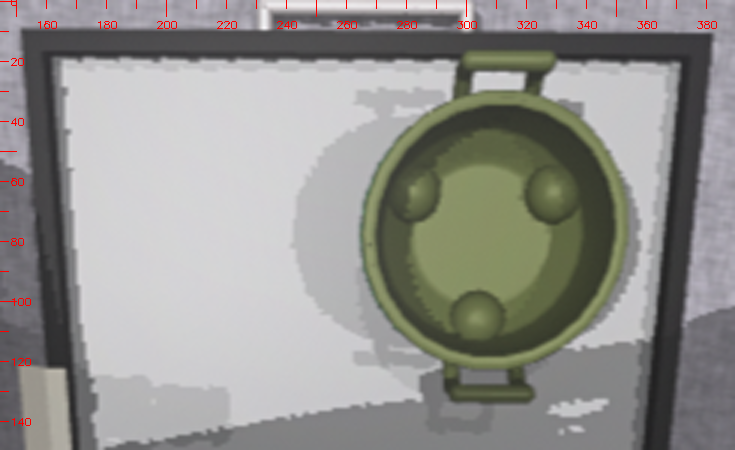

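View pics/w2b.png

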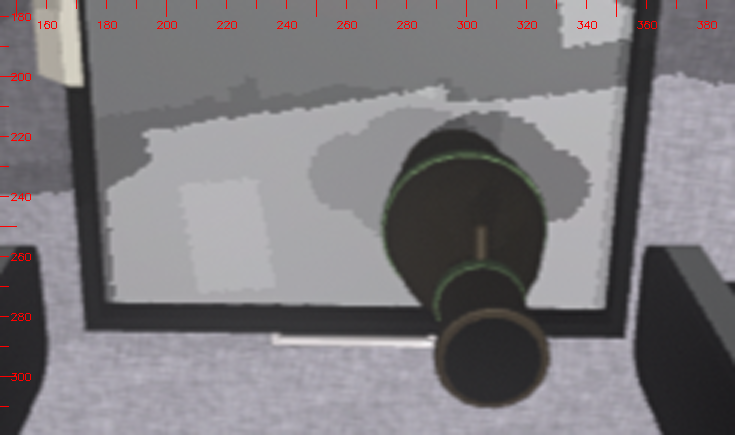

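```bash
python3 - <<'E'
from h import *
ci=L("w2"); ct=L("t2")
c,th,r=fitrect(ci,[(381.7,11),(352.3,287),(173,284.5),(152.5,10)],.27,.372,.024); print(c,th,r)
D=p2w(ci,309.3,76.1,.098); V=p2w(ci,308.3,293.8,.16); print(D,V,"top:",p2w(ct,208.3,154.3,.098),p2w(ct,268.8,141,.16))
print("dist",np.linalg.norm(D[:2]-V[:2]),np.degrees(np.arctan2(*(D-V)[:2]))) 
e1=p2w(ci,314,18.5,.112);e2=p2w(ci,307.5,131,.112); print("ears",e1,e2,(e1+e2)/2)
im=cv2.resize(cv2.imread("pics/w2.png"),None,fx=2,fy=2,interpolation=cv2.INTER_CUBIC)
def circ(c,r,z,col):
    pts=[w2p(ci,[c[0]+r*np.cos(t),c[1]+r*np.sin(t),z])*2+.5 for t in np.linspace(0,6.283,80)]
    cv2.polylines(im,[np.int32(pts)],True,col,1)
circ(D,.046,.098,(0,0,255));circ(D,.041,.098,(0,0,255));circ(V,.036,.08,(0,0,255));circ(V,.036,.07,(0,255,255));circ(V,.0,.01,(0,255,255))
cv2.imwrite("pics/w2o.png",im[:640,290:770])
crop("pics/t2.png","pics/t2c.png",310,120,425,215,6)
E
```

```text
[0.4976855  0.23309294] 7.049779601358132 [0.00098696 0.0009411  0.00064115 0.0015972 ]
[0.52778162 0.35008595 0.098     ] [0.55727249 0.13434001 0.16      ] top: [0.52632629 0.34819957 0.098     ] [0.55904458 0.13456408 0.16      ]
dist 0.2177522071971858 -7.783668225678556
ears [0.52129167 0.40109663 0.112     ] [0.53371346 0.29620858 0.112     ] [0.52750257 0.3486526  0.112     ]
```

View pics/w2o.png

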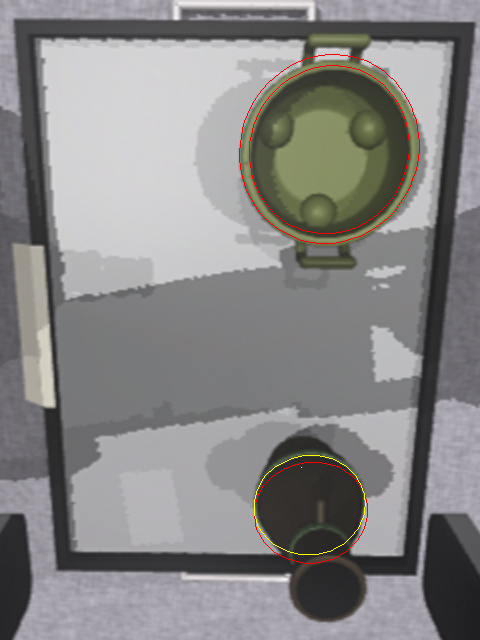

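View pics/t2c.png

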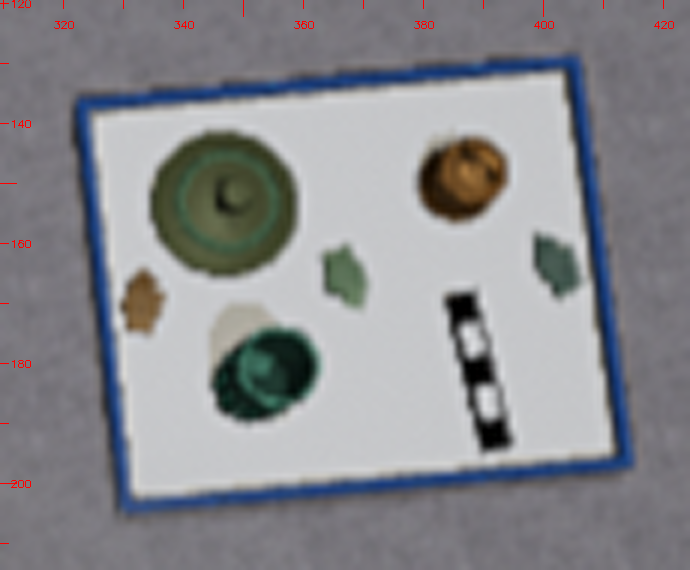

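Emit:
play_rows:
  travel:
    - [0.42, -3.5, -1.5]
    - [0.42, -3.5, -1.5]
    - [0.42, -3.5, -1.5]
    - [0.42, -3.5, -1.5]
    - [0.42, -3.5, -1.5]
    - [0.42, -3.5, -1.5]
    - [0.42, -3.5, -1.5]
    - [0.42, -3.5, -1.5]
    - [0.42, -3.5, -1.5]
    - [0.42, -3.5, -1.5]
    - [0.42, -3.5, -1.5]
    - [0.42, -3.2, -1.5]
  rotation:
    - [-0.005, -0.013, 0]
    - [0, 0, 0]
    - [0, 0, 0]
    - [0, 0, 0]
    - [0, 0, 0]
    - [0, 0, 0]
    - [0, 0, 0]
    - [0, 0, 0]
    - [0, 0, 0]
    - [0, 0, 0]
    - [0, 0, 0]
    - [0, 0, 0]
  claw: [5, 5, 5, 5, 5, 5, 5, 5, 5, 5, 5, 5]
  squeeze: 40

```text
time_s: 3.3
position: [0.5321, -0.1876, 0.1442]
tool_rot: [[0.006, 0.992, 0.125], [-0.004, 0.125, -0.992], [-1.0, 0.005, 0.005]]
ft_force: [1.2, 0.7, 0.4]
grip_width: 0.05
```

```bash
python3 - <<'E'
from h import *
s=env.observe();print(s['position'],s['qvel'],s['tool_rot']);snap("wrist","w3"); print(env.observe()['position'])
E
```

```text
[ 0.53209584 -0.1875661   0.14419517] [-36.18361136  26.26141646 -11.64386025   0.24057537 -14.67210935
 -34.58054855] [[ 0.00587084  0.99210763  0.12525172]
 [-0.00448849  0.12527876 -0.99211143]
 [-0.99997269  0.00526233  0.00518856]]
[ 0.53167281 -0.19270608  0.14096009]
```

View pics/w3.png

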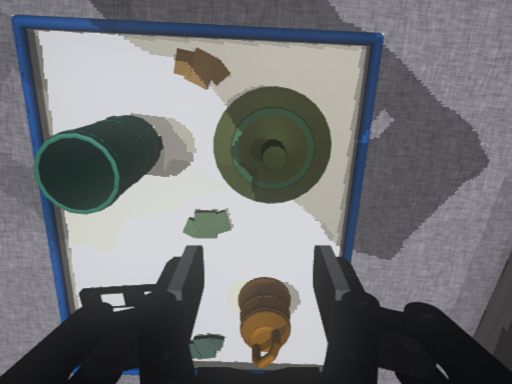

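```bash
python3 - <<'E'
from h import *
ci=L("w3")
print(p2w(ci,274.5,157.5,.058),"lid",p2w(ci,272.5,145,.022))
P=[p2w(ci,272.5+58.5*np.cos(t),145+58.5*np.sin(t),.022) for t in np.linspace(0,6.2,40)]
print(np.mean(P,0))
E
```

```text
[ 0.54028866 -0.15779552  0.058     ] lid [ 0.54034267 -0.15617624  0.022     ]
[ 0.54106866 -0.15730962  0.022     ]
```

Emit:
play_rows:
  travel:
    - [0.4, 1.8, -1.0]
    - [0.4, 1.7, -1.0]
    - [0, 0, -2]
    - [0, 0, -2]
    - [0, 0, 0]
    - [0, 0, 0]
  rotation:
    - [-0.004, 0.006, 0]
    - [0, 0, 0]
    - [0, 0, 0]
    - [0, 0, 0]
    - [0, 0, 0]
    - [0, 0, 0]
  claw: [4.5, 4.5, 4.5, 4.5, 4.5, 4.5]

```text
time_s: 3.85
position: [0.5341, -0.1695, 0.0775]
tool_rot: [[-0.008, 0.995, 0.104], [-0.01, 0.104, -0.995], [-1.0, -0.009, 0.009]]
ft_force: [-0.1, -0.3, 1.6]
grip_width: 0.0449
```

Emit:
play_rows:
  travel:
    - [0.6, 1.2, 0]
    - [0.1, 0.2, 0]
    - [0, 0, 0]
    - [0, 0, 0]
  rotation:
    - [0.008, -0.007, 0.01]
    - [0, 0, 0]
    - [0, 0, 0]
    - [0, 0, 0]
  claw: [4.5, 4.5, 4.5, 4.5]

```text
time_s: 4.18
position: [0.542, -0.1562, 0.081]
tool_rot: [[0.004, 0.994, 0.112], [-0.003, 0.112, -0.994], [-1.0, 0.004, 0.003]]
ft_force: [-0.8, -0.2, 0.1]
grip_width: 0.0449
```

Emit:
play_rows:
  travel:
    - [-0.1, -0.05, -2.0]
    - [0, 0, -1.5]
    - [0, 0, -0.4]
    - [0, 0, 0]
    - [0, 0, 0]
  rotation:
    - [0, 0, 0]
    - [0, 0, 0]
    - [0, 0, 0]
    - [0, 0, 0]
    - [0, 0, 0]
  claw: [4.5, 4.5, 4.5, 4.5, 4.5]

```text
time_s: 4.6
position: [0.543, -0.1572, 0.0449]
tool_rot: [[0.011, 0.993, 0.114], [-0.007, 0.114, -0.993], [-1.0, 0.01, 0.008]]
ft_force: [-0.4, 0.4, 0.4]
grip_width: 0.0449
```

Emit:
play_rows:
  travel:
    - [-0.2, 0, -0.4]
    - [0, 0, -0.2]
    - [0, 0, 0]
    - [0, 0, 0]
    - [0, 0, 0]
    - [0, 0, 0]
  rotation:
    - [0.005, 0.008, 0]
    - [0, 0, 0]
    - [0, 0, 0]
    - [0, 0, 0]
    - [0, 0, 0]
    - [0, 0, 0]
  claw: [4.5, 4.5, 4.5, 4.5, 4.5, 4.5]

```text
time_s: 5.1
position: [0.542, -0.1579, 0.0411]
tool_rot: [[0.006, 0.993, 0.114], [-0.004, 0.114, -0.993], [-1.0, 0.005, 0.004]]
ft_force: [0.0, 0.8, 0.1]
grip_width: 0.0449
```

Emit:
play_rows:
  travel:
    - [-0.1, 0, -0.25]
    - [0, 0, 0]
    - [0, 0, 0]
    - [0, 0, 0]
    - [0, 0, 0]
    - [0, 0, 0]
    - [0, 0, 0]
    - [0, 0, 0]
  rotation:
    - [0, 0, 0]
    - [0, 0, 0]
    - [0, 0, 0]
    - [0, 0, 0]
    - [0, 0, 0]
    - [0, 0, 0]
    - [0, 0, 0]
    - [0, 0, 0]
  claw: [3.5, 2.5, 1.5, 1.0, 1.0, 1.0, 1.0, 1.0]
  squeeze: 50

```text
time_s: 5.77
position: [0.541, -0.158, 0.039]
tool_rot: [[0.006, 0.993, 0.114], [-0.004, 0.114, -0.993], [-1.0, 0.006, 0.005]]
ft_force: [-0.2, -0.7, 1.2]
grip_width: 0.0159
```

Emit:
play_rows:
  travel:
    - [0, 0, 0]
    - [0, 0, 1.0]
    - [0, 0, 2.0]
    - [0, 0, 3.0]
    - [0, 0, 3.0]
    - [0, 0, 2]
    - [0, 0, 0]
  rotation:
    - [0, 0, 0]
    - [0, 0, 0]
    - [0, 0, 0]
    - [0, 0, 0]
    - [0, 0, 0]
    - [0, 0, 0]
    - [0, 0, 0]
  claw: [1.0, 1.0, 1.0, 1.0, 1.0, 1.0, 1.0]

```text
time_s: 6.35
position: [0.5386, -0.1566, 0.1538]
tool_rot: [[0.0, 0.993, 0.114], [-0.001, 0.114, -0.993], [-1.0, 0.0, 0.001]]
ft_force: [-0.6, -0.2, -2.0]
grip_width: 0.0163
```

```bash
python3 - <<'E'
from h import *
s=env.observe();print(s['position'],s['grip_width'],s['ft_force'],s['tool_rot']);snap("wrist","w4"); 
E
```

```text
[ 0.5385955  -0.15662273  0.1538335 ] 0.016320926288365834 [-0.60531659 -0.2084744  -2.00585194] [[ 3.62446078e-04  9.93481617e-01  1.13991867e-01]
 [-5.50193070e-04  1.13992055e-01 -9.93481509e-01]
 [-9.99999783e-01  2.97365941e-04  5.87922674e-04]]
```

View pics/w4.png

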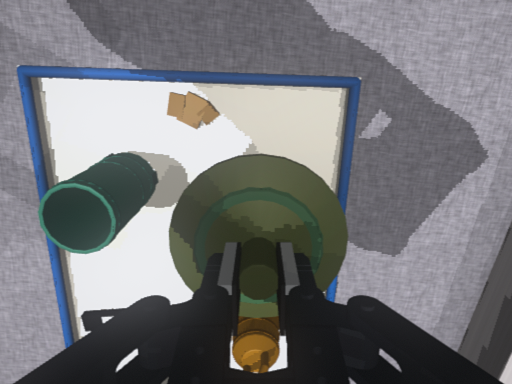

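```bash
python3 - <<'E'
from h import *
ci=L("w4"); im=cv2.imread("pics/w4.png")
c=np.array([.5386,-.1566])
for dy,col in((0,(0,0,255)),(.004,(0,255,255))):
    pts=[w2p(ci,[c[0]+.046*np.cos(t),c[1]+dy+.046*np.sin(t),.1538-.018]) for t in np.linspace(0,6.283,80)]
    cv2.polylines(im,[np.int32(pts)],True,col,1)
cv2.imwrite("pics/w4o.png",cv2.resize(im[130:310,150:370],None,fx=3,fy=3))
E
```

```text
(no output)
```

View pics/w4o.png

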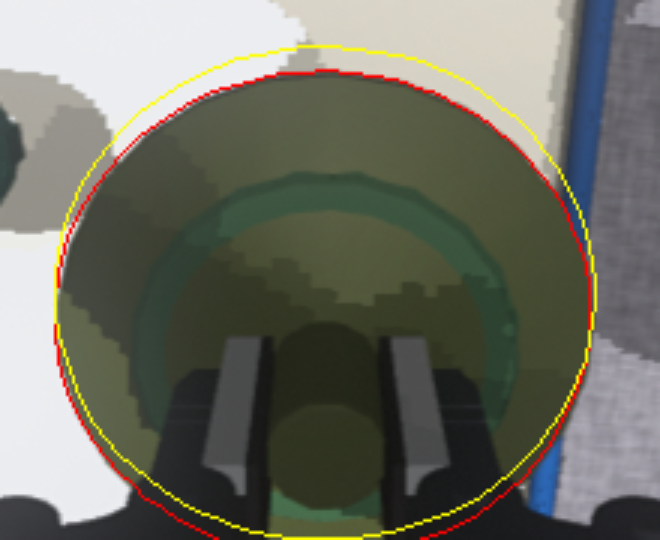

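Emit:
play_rows:
  travel:
    - [0, 1.5, 2.5]
    - [0, 3, 2.7]
    - [0, 3, 2.5]
    - [-0.1, 4, 0.5]
    - [-0.1, 4, 0]
    - [-0.1, 4, 0]
    - [-0.1, 4, 0]
    - [-0.1, 4, 0]
    - [-0.1, 4, 0]
    - [-0.1, 4, 0]
    - [-0.1, 4, 0]
    - [-0.1, 4, 0]
  rotation:
    - [0, 0, 0]
    - [0, 0, 0]
    - [0, 0, 0]
    - [0, 0, 0]
    - [0, 0, 0]
    - [0, 0, 0]
    - [0, 0, 0]
    - [0, 0, 0]
    - [0, 0, 0]
    - [0, 0, 0]
    - [0, 0, 0]
    - [0, 0, 0]
  claw: [1.0, 1.0, 1.0, 1.0, 1.0, 1.0, 1.0, 1.0, 1.0, 1.0, 1.0, 1.0]

```text
time_s: 7.4
position: [0.5199, 0.2893, 0.2188]
tool_rot: [[-0.03, 0.995, 0.1], [0.003, 0.1, -0.995], [-1.0, -0.03, -0.006]]
ft_force: [1.4, 0.3, -2.3]
grip_width: 0.0165
```

Emit:
play_rows:
  travel:
    - [-0.1, 2.5, 0]
    - [0, 1.5, 0]
    - [0, 0.5, 0]
    - [0, 0, 0]
    - [0, 0, 0]
  rotation:
    - [0, 0, 0]
    - [0, 0, 0]
    - [0, 0, 0]
    - [0, 0, 0]
    - [0, 0, 0]
  claw: [1.0, 1.0, 1.0, 1.0, 1.0]

```text
time_s: 7.82
position: [0.5142, 0.3432, 0.2089]
tool_rot: [[-0.044, 0.993, 0.109], [-0.002, 0.109, -0.994], [-0.999, -0.044, -0.003]]
ft_force: [0.1, -1.7, -1.9]
grip_width: 0.0158
```

Emit:
play_rows:
  travel:
    - [0.8, 0.4, 0]
    - [0.4, 0.1, 0]
    - [0, 0, 0]
    - [0, 0, 0]
    - [0, 0, 0]
  rotation:
    - [0.002, -0.025, 0]
    - [0, -0.012, 0]
    - [0, 0, 0]
    - [0, 0, 0]
    - [0, 0, 0]
  claw: [1.0, 1.0, 1.0, 1.0, 1.0]

```text
time_s: 8.23
position: [0.5288, 0.3439, 0.2081]
tool_rot: [[-0.005, 0.995, 0.104], [-0.001, 0.104, -0.995], [-1.0, -0.005, 0.001]]
ft_force: [-0.4, 0.0, -1.1]
grip_width: 0.0157
```

```bash
python3 - <<'E'
from h import *
s=env.observe();print(s['position'],s['grip_width'],s['ft_force'],s['tool_rot']);snap("wrist","w5"); 
E
```

```text
[0.52881662 0.34388871 0.20813917] 0.015743081797248797 [-0.39294307  0.01752462 -1.06867391] [[-4.54482318e-03  9.94615063e-01  1.03538503e-01]
 [-1.09746219e-03  1.03534549e-01 -9.94625252e-01]
 [-9.99989070e-01 -4.63402550e-03  6.21006210e-04]]
```

View pics/w5.png

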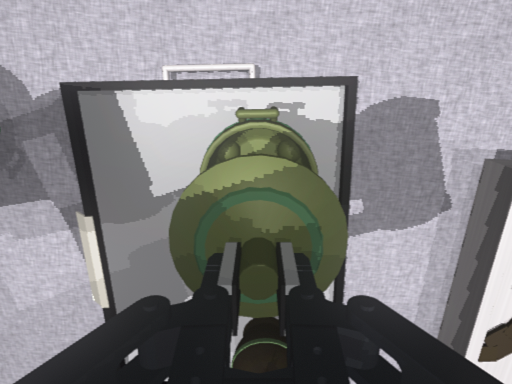

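```bash
python3 - <<'E'
from h import *
ci=L("w5"); im=cv2.resize(cv2.imread("pics/w5.png"),None,fx=3,fy=3,interpolation=cv2.INTER_CUBIC)
c=np.array([.5275,.349])
for r,col in((.041,(0,0,255)),(.046,(0,255,255))):
    pts=[w2p(ci,[c[0]+r*np.cos(t),c[1]+r*np.sin(t),.098])*3+1 for t in np.linspace(0,6.283,80)]
    cv2.polylines(im,[np.int32(pts)],True,col,1)
cv2.imwrite("pics/w5o.png",im[270:800,450:1050])
E
```

View pics/w5o.png

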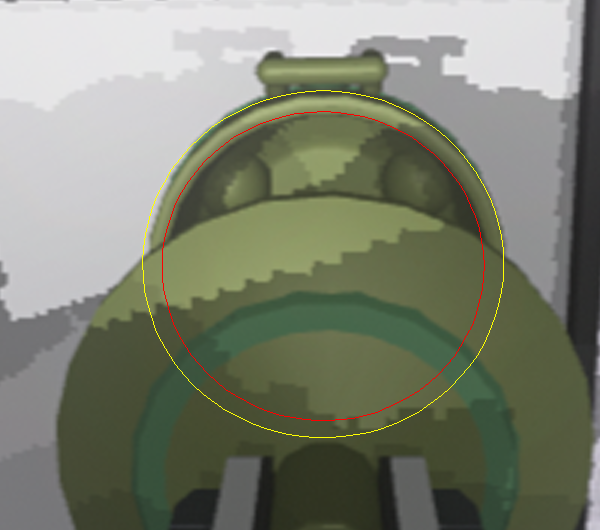

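Emit:
play_rows:
  travel:
    - [0, 0.4, -1.0]
    - [0, 0.1, -2.0]
    - [0, 0, -2.0]
    - [0, 0, -1.0]
    - [0, 0, 0]
    - [0, 0, 0]
  rotation:
    - [0, -0.003, 0]
    - [0, 0, 0]
    - [0, 0, 0]
    - [0, 0, 0]
    - [0, 0, 0]
    - [0, 0, 0]
  claw: [1.0, 1.0, 1.0, 1.0, 1.0, 1.0]

```text
time_s: 8.78
position: [0.5284, 0.3494, 0.1444]
tool_rot: [[0.001, 0.995, 0.103], [-0.0, 0.103, -0.995], [-1.0, 0.001, 0.0]]
ft_force: [-0.9, 0.1, -0.6]
grip_width: 0.0159
```

Well centred and level; descend onto the ding.

Emit:
play_rows:
  travel:
    - [0, 0, -0.8]
    - [0, 0, -0.8]
    - [0, 0, -0.3]
    - [0, 0, 0]
    - [0, 0, 0]
  rotation:
    - [0, 0, 0]
    - [0, 0, 0]
    - [0, 0, 0]
    - [0, 0, 0]
    - [0, 0, 0]
  claw: [1.0, 1.0, 1.0, 1.0, 1.0]

```text
time_s: 9.2
position: [0.5289, 0.3499, 0.1249]
tool_rot: [[0.003, 0.995, 0.103], [0.001, 0.103, -0.995], [-1.0, 0.003, -0.001]]
ft_force: [-0.4, -0.3, -1.8]
grip_width: 0.016
```

Emit:
play_rows:
  travel:
    - [0, 0, -0.3]
    - [0, 0, -0.2]
    - [0, 0, 0]
    - [0, 0, 0]
  rotation:
    - [0, 0, 0]
    - [0, 0, 0]
    - [0, 0, 0]
    - [0, 0, 0]
  claw: [1.0, 1.0, 1.0, 1.0]

```text
time_s: 9.53
position: [0.5293, 0.3501, 0.1204]
tool_rot: [[0.005, 0.995, 0.103], [0.002, 0.103, -0.995], [-1.0, 0.005, -0.001]]
ft_force: [-0.5, 0.8, -1.9]
grip_width: 0.0159
```

Emit:
play_rows:
  travel:
    - [0, 0, -0.15]
    - [0, 0, 0]
    - [0, 0, 0]
  rotation:
    - [0, 0, 0]
    - [0, 0, 0]
    - [0, 0, 0]
  claw: [1.0, 1.0, 1.0]

```text
time_s: 9.78
position: [0.5297, 0.3503, 0.1197]
tool_rot: [[0.007, 0.995, 0.103], [0.003, 0.103, -0.995], [-1.0, 0.007, -0.002]]
ft_force: [0.2, -0.4, -2.0]
grip_width: 0.0157
```

Emit:
play_rows:
  travel:
    - [-0.1, -0.1, -0.2]
    - [0, 0, 0]
    - [0, 0, 0]
  rotation:
    - [-0.003, 0.006, 0]
    - [0, 0, 0]
    - [0, 0, 0]
  claw: [1.0, 1.0, 1.0]

```text
time_s: 10.03
position: [0.53, 0.3503, 0.12]
tool_rot: [[0.006, 0.995, 0.103], [0.003, 0.103, -0.995], [-1.0, 0.006, -0.002]]
ft_force: [0.6, 0.2, -1.8]
grip_width: 0.0162
```

Emit:
play_rows:
  travel:
    - [0, 0, -0.2]
    - [0, 0, 0]
    - [0, 0, 0]
  rotation:
    - [0, 0, 0]
    - [0, 0, 0]
    - [0, 0, 0]
  claw: [1.0, 1.0, 1.0]

```text
time_s: 10.28
position: [0.5303, 0.3506, 0.1196]
tool_rot: [[0.008, 0.995, 0.103], [0.004, 0.103, -0.995], [-1.0, 0.008, -0.003]]
ft_force: [-0.3, 0.3, -2.1]
grip_width: 0.0162
```

Emit:
play_rows:
  travel:
    - [-0.2, -0.15, -0.3]
    - [-0.1, -0.05, -0.2]
    - [0, 0, 0]
  rotation:
    - [-0.004, 0.009, 0]
    - [0, 0, 0]
    - [0, 0, 0]
  claw: [1.0, 1.0, 1.0]

```text
time_s: 10.53
position: [0.5304, 0.3507, 0.1199]
tool_rot: [[0.011, 0.995, 0.103], [0.007, 0.103, -0.995], [-1.0, 0.011, -0.005]]
ft_force: [0.4, 0.3, -2.0]
grip_width: 0.016
```

```bash
python3 - <<'E'
from h import *
s=env.observe();print(s['position'],s['grip_width'],s['ft_force'],s['qvel']);snap("wrist","w6"); s=env.observe();print(s['position'],s['ft_force'],s['wrist_torque'])
snap("scene","s6");crop("pics/s6.png","pics/s6c.png",230,120,370,230,5)
E
```

```text
[0.53043796 0.35074897 0.11986016] 0.01599715661461271 [ 0.40874874  0.32169159 -1.95418014] [-0.0252893  -0.37208109 -1.05849534  0.37623567  0.26845687 -0.05595298]
[0.53048203 0.35076112 0.11970509] [-0.52572125  1.82711877  0.12014761] [ 0.25411135 -0.02202615  0.02797373]
```

View pics/w6.png

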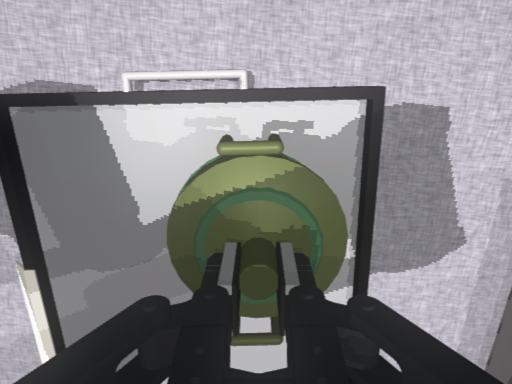

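View pics/s6c.png

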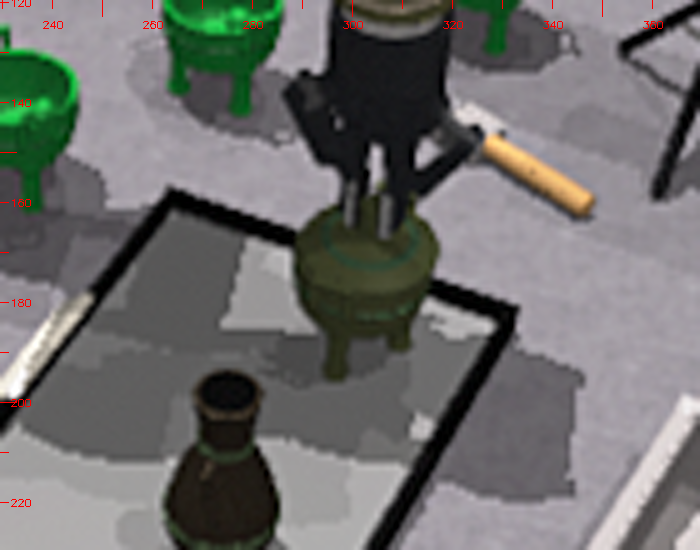

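Emit:
play_rows:
  travel:
    - [0, 0, 0]
    - [0, 0, 0]
    - [0, 0, 0]
    - [0, 0, 0]
    - [0, 0, 0]
  rotation:
    - [0, 0, 0]
    - [0, 0, 0]
    - [0, 0, 0]
    - [0, 0, 0]
    - [0, 0, 0]
  claw: [1.6, 2.2, 3.0, 4.0, 4.0]

```text
time_s: 11.05
position: [0.5301, 0.3503, 0.1178]
tool_rot: [[0.007, 0.995, 0.103], [0.005, 0.103, -0.995], [-1.0, 0.008, -0.004]]
ft_force: [-0.0, 0.0, -0.3]
grip_width: 0.0398
```

Emit:
play_rows:
  travel:
    - [0, 0, 1.5]
    - [0, 0, 2.5]
    - [0, 0, 3]
    - [0, 0, 3]
    - [0, 0, 2]
    - [0, 0, 0]
  rotation:
    - [-0.003, 0.005, 0]
    - [0, 0, 0]
    - [0, 0, 0]
    - [0, 0, 0]
    - [0, 0, 0]
    - [0, 0, 0]
  claw: [4.5, 5, 6, 6, 7, 7]

```text
time_s: 11.55
position: [0.5278, 0.3488, 0.2394]
tool_rot: [[-0.006, 0.995, 0.102], [-0.002, 0.102, -0.995], [-1.0, -0.006, 0.002]]
ft_force: [-0.0, -0.4, 0.3]
grip_width: 0.0699
```

```bash
python3 - <<'E'
from h import *
s=env.observe();print(s['position'],s['grip_width'],s['ft_force'],s['tool_rot']);snap("wrist","w7")
snap("scene","s7");crop("pics/s7.png","pics/s7c.png",230,120,370,230,5)
E
```

```text
[0.52781908 0.34876659 0.23937539] 0.06991294976469331 [-0.01642617 -0.43125426  0.25815716] [[-0.00608631  0.994727    0.10237755]
 [-0.00234508  0.10236496 -0.99474415]
 [-0.99997873 -0.00629441  0.00170969]]
```

View pics/w7.png

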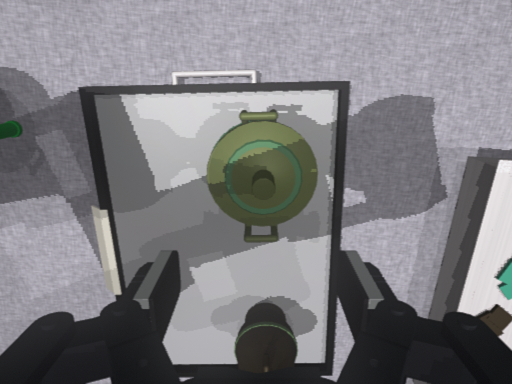

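View pics/s7c.png

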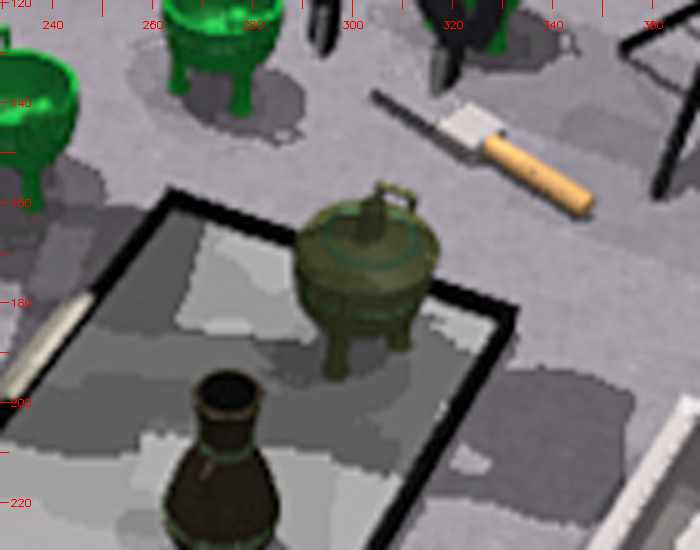

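```bash
python3 - <<'E'
from h import *
ci=L("w7")
e1=p2w(ci,259,115.5,.112);e2=p2w(ci,261.5,238,.112);print(e1,e2,(e1+e2)/2)
print("lid",p2w(ci,262.3,172.5,.102),"knob",p2w(ci,264,184,.138),"vase shoulder?")
print(fitrect(ci,[(349.5,82.5),(333,376),(127,376),(80.5,88)],.27,.372,.024)[0:2])
E
```

```text
[0.52265482 0.40098201 0.112     ] [0.53551964 0.29778576 0.112     ] [0.52908723 0.34938389 0.112     ]
lid [0.53033922 0.35341628 0.102     ] knob [0.53127954 0.35451662 0.138     ] vase shoulder?
(array([0.49794315, 0.23269724]), np.float64(6.697476510544115))
```

Emit:
play_rows:
  travel:
    - [-0.7, -4, 0]
    - [-0.7, -4, 0]
    - [-0.7, -4, 0]
    - [-0.7, -4, 0]
    - [-0.7, -4, 0]
    - [-0.7, -4, 0]
    - [-0.7, -4, 0]
    - [-0.7, -4, 0]
    - [-0.7, -4, 0]
    - [-0.7, -3.5, -1.5]
    - [-0.7, -3.0, -2]
    - [-0.7, -3.0, -2]
  rotation:
    - [0, 0, 0]
    - [0, 0, 0]
    - [0, 0, 0]
    - [0, 0, 0]
    - [0, 0, 0]
    - [0, 0, 0]
    - [0, 0, 0]
    - [0, 0, 0]
    - [0, 0, 0]
    - [0, 0, 0]
    - [0, 0, 0]
    - [0, 0, 0]
  claw: [7, 7, 7, 7, 7, 7, 7, 7, 7, 7, 7, 7]

```text
time_s: 12.65
position: [0.4292, -0.1155, 0.1609]
tool_rot: [[-0.038, 0.993, 0.113], [-0.005, 0.113, -0.994], [-0.999, -0.039, 0.001]]
ft_force: [1.7, -0.9, 0.1]
grip_width: 0.0697
```

Emit:
play_rows:
  travel:
    - [0, 0, 0]
    - [0, 0, 0]
    - [0, 0, 0]
  rotation:
    - [0, 0, 0]
    - [0, 0, 0]
    - [0, 0, 0]
  claw: [7, 7, 7]

```text
time_s: 12.9
position: [0.4245, -0.119, 0.1539]
tool_rot: [[-0.051, 0.993, 0.105], [0.002, 0.105, -0.994], [-0.999, -0.051, -0.007]]
ft_force: [-0.3, 0.1, 0.1]
grip_width: 0.07
```

Emit:
play_rows:
  travel:
    - [0.2, -2.5, 0]
    - [0.1, -2, 0]
    - [0, -0.6, 0]
    - [0, 0, 0]
    - [0, 0, 0]
  rotation:
    - [0, -0.03, 0]
    - [0, -0.015, 0]
    - [0, 0, 0]
    - [0, 0, 0]
    - [0, 0, 0]
  claw: [7, 7, 7, 7, 7]

```text
time_s: 13.32
position: [0.4284, -0.1662, 0.1536]
tool_rot: [[-0.007, 0.994, 0.112], [0.003, 0.112, -0.994], [-1.0, -0.006, -0.004]]
ft_force: [1.3, 0.3, 0.2]
grip_width: 0.0701
```

```bash
python3 - <<'E'
from h import *
s=env.observe();print(s['position'],s['tool_rot']);ci=snap("wrist","w8")
im=cv2.resize(cv2.imread("pics/w8.png"),None,fx=1.5,fy=1.5)
c=s['position']
for z,col in((.1,(0,0,255)),(.01,(0,255,255))):
    pts=[w2p(ci,[.4283+.024*np.cos(t),-.171+.024*np.sin(t),z])*1.5 for t in np.linspace(0,6.283,80)]
    cv2.polylines(im,[np.int32(pts)],True,col,1)
cv2.imwrite("pics/w8o.png",im)
E
```

```text
[ 0.4283718  -0.16622996  0.15359494] [[-0.00653642  0.99370234  0.11186119]
 [ 0.00347721  0.11188549 -0.99371502]
 [-0.99997259 -0.00610637 -0.00418664]]
```

View pics/w8o.png

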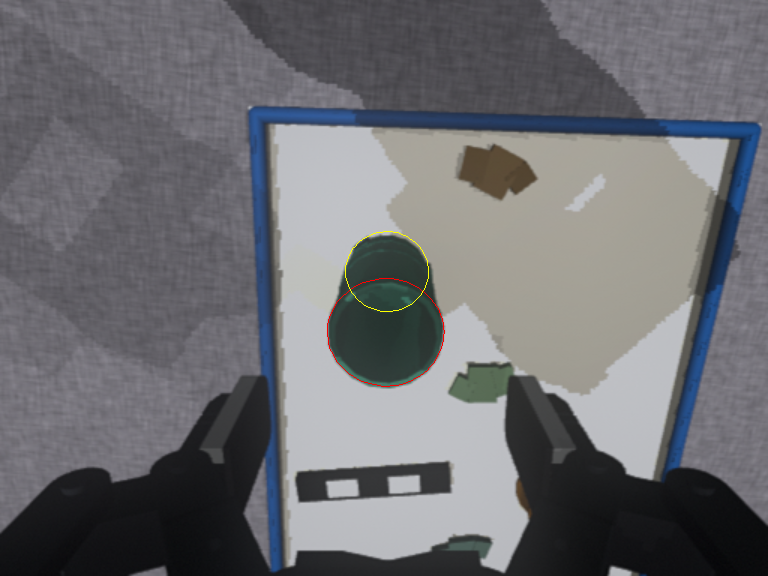

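Emit:
play_rows:
  travel:
    - [0, -0.4, 0]
    - [0, -0.1, -1.5]
    - [0, 0, -2.5]
    - [0, 0, -2.5]
    - [0, 0, -2]
    - [0, 0, -0.8]
    - [0, 0, 0]
    - [0, 0, 0]
  rotation:
    - [0.003, -0.005, 0]
    - [0, 0, 0]
    - [0, 0, 0]
    - [0, 0, 0]
    - [0, 0, 0]
    - [0, 0, 0]
    - [0, 0, 0]
    - [0, 0, 0]
  claw: [7, 7, 7, 7, 7, 7, 7, 7]

```text
time_s: 14.03
position: [0.43, -0.1661, 0.059]
tool_rot: [[0.003, 0.993, 0.121], [0.005, 0.121, -0.993], [-1.0, 0.004, -0.005]]
ft_force: [-0.5, 0.4, 0.1]
grip_width: 0.07
```

Emit:
play_rows:
  travel:
    - [-0.1, -0.5, -0.5]
    - [0, -0.1, -0.2]
    - [0, 0, 0]
    - [0, 0, 0]
    - [0, 0, 0]
  rotation:
    - [-0.004, 0.002, 0]
    - [0, 0, 0]
    - [0, 0, 0]
    - [0, 0, 0]
    - [0, 0, 0]
  claw: [7, 7, 7, 6.5, 6]

```text
time_s: 14.45
position: [0.4303, -0.1731, 0.0539]
tool_rot: [[0.005, 0.993, 0.122], [-0.002, 0.122, -0.993], [-1.0, 0.005, 0.003]]
ft_force: [0.2, -0.2, 1.0]
grip_width: 0.0603
```

Emit:
play_rows:
  travel:
    - [0, 0, 0]
    - [0, 0, 0]
    - [0, 0, 0]
    - [0, 0, 0]
    - [0, 0, 0]
    - [0, 0, 0]
  rotation:
    - [0, 0, 0]
    - [0, 0, 0]
    - [0, 0, 0]
    - [0, 0, 0]
    - [0, 0, 0]
    - [0, 0, 0]
  claw: [5.5, 5.0, 4.5, 4.0, 4.0, 4.0]
  squeeze: 40

```text
time_s: 14.95
position: [0.4302, -0.1731, 0.0547]
tool_rot: [[0.006, 0.993, 0.122], [-0.003, 0.122, -0.993], [-1.0, 0.005, 0.003]]
ft_force: [-0.7, 0.1, 0.6]
grip_width: 0.0482
```

Emit:
play_rows:
  travel:
    - [0, 0, 1.5]
    - [0, 0, 3]
    - [0, 1, 4]
    - [0.3, 2, 3.5]
    - [0.5, 3, 2.5]
    - [0.8, 3.5, 1.5]
    - [1.0, 3.9, 0.5]
    - [1.0, 3.9, 0.5]
    - [1.0, 3.9, 0.5]
    - [1.0, 3.9, 0.5]
    - [1.0, 3.9, 0]
    - [1.0, 3.9, 0]
  rotation:
    - [0, 0, 0]
    - [0, 0, 0]
    - [0, 0, 0]
    - [0, 0, 0]
    - [0, 0, 0]
    - [0, 0, 0]
    - [0, 0, 0]
    - [0, 0, 0]
    - [0, 0, 0]
    - [0, 0, 0]
    - [0, 0, 0]
    - [0, 0, 0]
  claw: [4, 4, 4, 4, 4, 4, 4, 4, 4, 4, 4, 4]

```text
time_s: 15.95
position: [0.5033, 0.164, 0.2423]
tool_rot: [[0.006, 0.994, 0.109], [0.002, 0.109, -0.994], [-1.0, 0.006, -0.001]]
ft_force: [1.7, -0.6, -1.7]
grip_width: 0.0482
```

Emit:
play_rows:
  travel:
    - [1.5, 3, 0]
    - [1.5, 2.5, 0]
    - [0.5, 0.8, 0]
    - [0, 0, 0]
    - [0, 0, 0]
  rotation:
    - [0, 0, 0]
    - [0, 0, 0]
    - [0, 0, 0]
    - [0, 0, 0]
    - [0, 0, 0]
  claw: [4, 4, 4, 4, 4]

```text
time_s: 16.37
position: [0.538, 0.239, 0.2391]
tool_rot: [[0.002, 0.993, 0.12], [0.004, 0.12, -0.993], [-1.0, 0.002, -0.003]]
ft_force: [-1.1, -0.1, -1.9]
grip_width: 0.0479
```

```bash
python3 - <<'E'
from h import *
s=env.observe();print(s['position'],s['tool_rot'],s['grip_width']);ci=snap("wrist","w9")
E
```

```text
[0.53798707 0.23902447 0.23914864] [[ 0.00152505  0.99282917  0.11953202]
 [ 0.00352198  0.11952608 -0.99282481]
 [-0.99999263  0.0019351  -0.00331444]] 0.04794088350028446
```

View pics/w9.png

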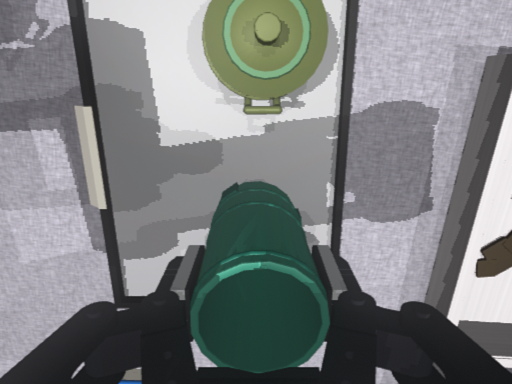

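```bash
python3 - <<'E'
from h import *
ci=L("w9"); im=cv2.resize(cv2.imread("pics/w9.png"),None,fx=1.5,fy=1.5)
for d,col in((0,(0,0,255)),(.003,(0,255,255))):
  for z in (.239+.0453,.239-.0447):
    pts=[w2p(ci,[.538+.024*np.cos(t)-d*.12,.239+d+.024*np.sin(t),z])*1.5 for t in np.linspace(0,6.283,80)]
    cv2.polylines(im,[np.int32(pts)],True,col,1)
cv2.imwrite("pics/w9o.png",im)
E
```

```text
(no output)
```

View pics/w9o.png

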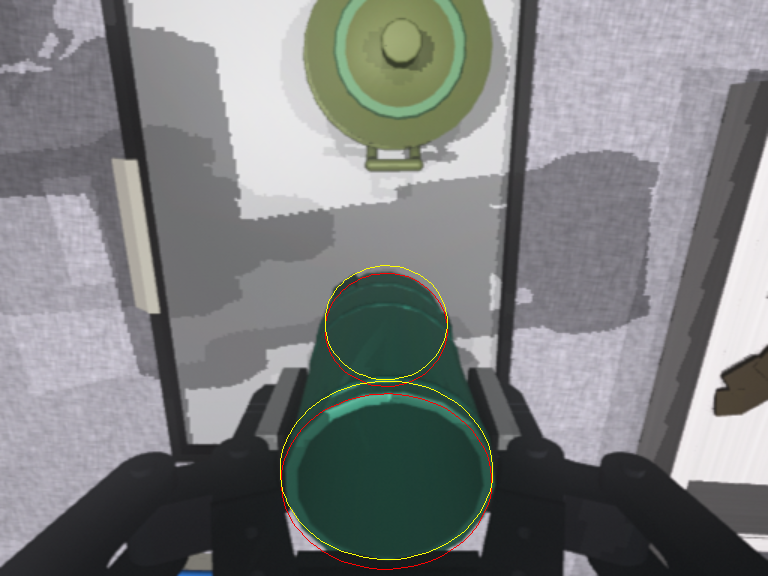

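Emit:
play_rows:
  travel:
    - [0.4, 0.1, 0]
    - [0.1, 0, -1.5]
    - [0, 0, -2.5]
    - [0, 0, -2.5]
    - [0, 0, -2.5]
    - [0, 0, -2.5]
    - [0, 0, -2]
    - [0, 0, -1.5]
    - [0, 0, 0]
    - [0, 0, 0]
  rotation:
    - [-0.002, 0.001, 0]
    - [0, 0, 0]
    - [0, 0, 0]
    - [0, 0, 0]
    - [0, 0, 0]
    - [0, 0, 0]
    - [0, 0, 0]
    - [0, 0, 0]
    - [0, 0, 0]
    - [0, 0, 0]
  claw: [4, 4, 4, 4, 4, 4, 4, 4, 4, 4]

```text
time_s: 17.25
position: [0.5436, 0.2287, 0.0873]
tool_rot: [[0.006, 0.994, 0.105], [0.001, 0.105, -0.994], [-1.0, 0.006, 0.0]]
ft_force: [-0.8, 0.3, -1.6]
grip_width: 0.0481
```

Emit:
play_rows:
  travel:
    - [-0.1, 0.8, 0]
    - [0, 0.3, 0]
    - [0, 0, -1.0]
    - [0, 0, -0.8]
    - [0, 0, 0]
    - [0, 0, 0]
  rotation:
    - [0, 0.003, 0.01]
    - [0, 0, 0]
    - [0, 0, 0]
    - [0, 0, 0]
    - [0, 0, 0]
    - [0, 0, 0]
  claw: [4, 4, 4, 4, 4, 4]

```text
time_s: 17.75
position: [0.5446, 0.2405, 0.0724]
tool_rot: [[0.01, 0.993, 0.115], [0.002, 0.115, -0.993], [-1.0, 0.011, -0.001]]
ft_force: [-0.4, 0.5, -2.1]
grip_width: 0.0478
```

Emit:
play_rows:
  travel:
    - [-0.2, 0, -0.5]
    - [0, 0, -0.6]
    - [0, 0, -0.2]
    - [0, 0, 0]
    - [0, 0, 0]
  rotation:
    - [-0.001, 0.008, 0]
    - [0, 0.001, 0]
    - [0, 0.001, 0]
    - [0, 0, 0]
    - [0, 0, 0]
  claw: [4, 4, 4, 4, 4]

```text
time_s: 18.17
position: [0.5424, 0.2404, 0.058]
tool_rot: [[-0.001, 0.993, 0.115], [0.001, 0.115, -0.993], [-1.0, -0.001, -0.001]]
ft_force: [-0.2, 0.0, -1.4]
grip_width: 0.0481
```

Emit:
play_rows:
  travel:
    - [0, 0, -0.3]
    - [0, 0, -0.05]
    - [0, 0, 0]
  rotation:
    - [0, 0, 0]
    - [0, 0, 0]
    - [0, 0, 0]
  claw: [4, 4, 4]

```text
time_s: 18.42
position: [0.5427, 0.2405, 0.0548]
tool_rot: [[0.0, 0.993, 0.115], [0.001, 0.115, -0.993], [-1.0, 0.0, -0.001]]
ft_force: [-0.4, -0.0, -1.8]
grip_width: 0.0481
```

Emit:
play_rows:
  travel:
    - [0, 0, -0.2]
    - [0, 0, 0]
    - [0, 0, 0]
  rotation:
    - [0, 0, 0]
    - [0, 0, 0]
    - [0, 0, 0]
  claw: [4, 4, 4]

```text
time_s: 18.67
position: [0.543, 0.2408, 0.0556]
tool_rot: [[0.003, 0.993, 0.115], [0.002, 0.115, -0.993], [-1.0, 0.003, -0.002]]
ft_force: [0.2, -0.1, -2.3]
grip_width: 0.0479
```

Emit:
play_rows:
  travel:
    - [0, 0, -0.15]
    - [0, 0, -0.15]
  rotation:
    - [0, 0.001, 0]
    - [0, 0, 0]
  claw: [4, 4]

```text
time_s: 18.83
position: [0.5432, 0.2411, 0.0545]
tool_rot: [[0.003, 0.993, 0.116], [0.003, 0.116, -0.993], [-1.0, 0.003, -0.002]]
ft_force: [-9.2, -1.3, 24.3]
grip_width: 0.0478
```

Contact confirmed (24 N). Release.

Emit:
play_rows:
  travel:
    - [0, 0, 0.05]
    - [0, 0, 0]
    - [0, 0, 0]
    - [0, 0, 0]
    - [0, 0, 0]
  rotation:
    - [0, 0, 0]
    - [0, 0, 0]
    - [0, 0, 0]
    - [0, 0, 0]
    - [0, 0, 0]
  claw: [4, 4.8, 5.4, 6.2, 7]

```text
time_s: 19.25
position: [0.5435, 0.2411, 0.0549]
tool_rot: [[0.004, 0.993, 0.116], [0.003, 0.116, -0.993], [-1.0, 0.004, -0.002]]
ft_force: [0.7, -0.1, 0.3]
grip_width: 0.0694
```

Emit:
play_rows:
  travel:
    - [0, 0, 1]
    - [0, 0, 2]
    - [0, 0, 3]
    - [0, 0, 3.5]
    - [0, 0, 3.5]
    - [0, 0, 3.5]
    - [0, 0, 2]
    - [0, 0, 0]
    - [0, 0, 0]
  rotation:
    - [0, 0, 0]
    - [0, 0, 0]
    - [0, 0, 0]
    - [0, 0, 0]
    - [0, 0, 0]
    - [0, 0, 0]
    - [0, 0, 0]
    - [0, 0, 0]
    - [0, 0, 0]
  claw: [7, 7, 7, 7, 7, 7, 7, 7, 7]

```text
time_s: 20.0
position: [0.5407, 0.2402, 0.2528]
tool_rot: [[0.004, 0.993, 0.115], [0.003, 0.115, -0.993], [-1.0, 0.004, -0.002]]
ft_force: [-0.5, -0.4, -0.5]
grip_width: 0.07
```

```bash
python3 - <<'E'
from h import *
s=env.observe();print(s['position'],s['tool_rot']);ci=snap("wrist","w10")
im=cv2.resize(cv2.imread("pics/w10.png"),None,fx=1.5,fy=1.5)
for z,col in((.1,(0,0,255)),(.01,(0,255,255))):
    pts=[w2p(ci,[.543+.024*np.cos(t),.242+.024*np.sin(t),z])*1.5 for t in np.linspace(0,6.283,80)]
    cv2.polylines(im,[np.int32(pts)],True,col,1)
cv2.imwrite("pics/w10o.png",im)
E
```

```text
[0.54066553 0.24021573 0.25279884] [[ 0.00388877  0.99333723  0.11517825]
 [ 0.00270666  0.11516824 -0.99334231]
 [-0.99998878  0.00417462 -0.00224077]]
```

View pics/w10o.png

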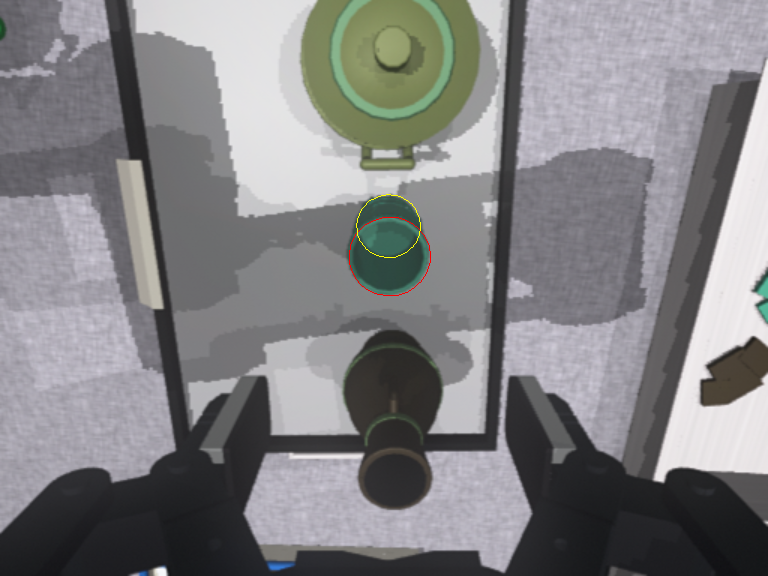

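```bash
python3 - <<'E'
from h import *
ci=L("w10")
print("vase lip",p2w(ci,263.3-.2,318.5-.2,.16)); print("knob",p2w(ci,392.5/1.5,47/1.5,.138),"ear",p2w(ci,387/1.5,163.5/1.5,.112))
im=cv2.resize(cv2.imread("pics/w10.png"),None,fx=2,fy=2,interpolation=cv2.INTER_CUBIC)
def circ(c,r,z,col):
    pts=[w2p(ci,[c[0]+r*np.cos(t),c[1]+r*np.sin(t),z])*2+.5 for t in np.linspace(0,6.283,80)]
    cv2.polylines(im,[np.int32(pts)],True,col,1)
V=(.5575,.1348)
for z in(.06,.07,.08): circ(V,.036,z,(0,0,255))
circ(V,.0175,.16,(0,255,255))
circ((.5285,.349),.046,.098,(0,255,255))
cv2.imwrite("pics/w10p.png",im[0:700,280:760])
E
```

```text
vase lip [0.55766515 0.13486183 0.16      ]
knob [0.53113494 0.35045135 0.138     ] ear [0.53495666 0.29661447 0.112     ]
```

View pics/w10p.png

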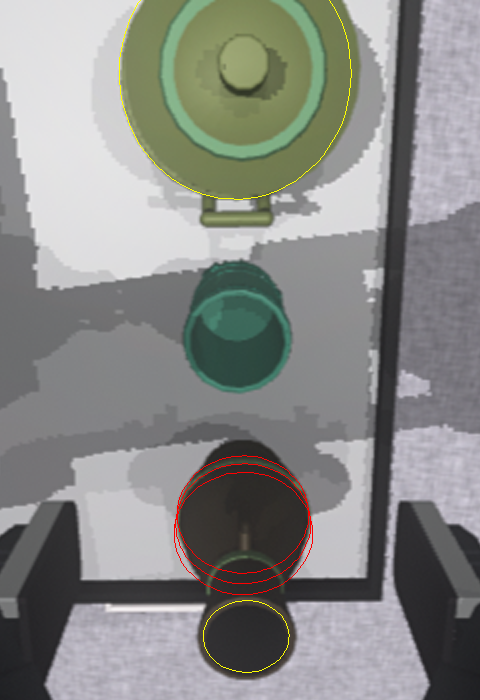

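Emit:
play_rows:
  travel:
    - [0, -3.5, 0]
    - [0, -3.5, 0]
    - [0, -3.5, 0]
    - [0, -3.5, 0]
    - [0, -3.5, 0]
    - [0, -3.5, 0]
    - [0, -3.5, 0]
    - [0.1, -3.5, 0]
    - [0.1, -3.5, 0]
    - [0.1, -3.5, 0]
    - [0.1, -3.5, 0]
    - [0.1, -3.5, 0]
  rotation:
    - [0, 0, 0.09]
    - [0, 0, 0.09]
    - [0, 0, 0.09]
    - [0, 0, 0.09]
    - [0, 0, 0.09]
    - [0, 0, 0.09]
    - [0, 0, 0.09]
    - [0, 0, 0.09]
    - [0, 0, 0.09]
    - [0, 0, 0.09]
    - [0, 0, 0.09]
    - [0, 0, 0.09]
  claw: [7, 7, 7, 7, 7, 7, 7, 7, 7, 7, 7, 7]

```text
time_s: 21.05
position: [0.536, -0.1908, 0.2358]
tool_rot: [[-0.029, 0.31, 0.95], [-0.001, 0.951, -0.31], [-1.0, -0.01, -0.028]]
ft_force: [0.0, 1.5, -0.4]
grip_width: 0.0698
```

Emit:
play_rows:
  travel:
    - [0.3, -3, 0]
    - [0.4, -3, -0.5]
    - [0.4, -2.5, -1]
    - [0.3, -1.5, -1]
    - [0, 0, 0]
    - [0, 0, 0]
  rotation:
    - [0, -0.005, 0.1]
    - [0, -0.005, 0.1]
    - [0, -0.005, 0.1]
    - [0, 0, 0.08]
    - [0, 0, 0]
    - [0, 0, 0]
  claw: [7, 7, 7, 7, 7, 7]

```text
time_s: 21.55
position: [0.5461, -0.302, 0.1994]
tool_rot: [[-0.026, -0.078, 0.997], [-0.0, 0.997, 0.078], [-1.0, 0.002, -0.026]]
ft_force: [-0.4, 0.5, 0.7]
grip_width: 0.0701
```

```bash
python3 - <<'E'
from h import *
s=env.observe();print(s['position'],s['tool_rot'],s['q']);ci=snap("wrist","w11")
im=cv2.resize(cv2.imread("pics/w11.png"),None,fx=1.5,fy=1.5)
B=(.5535,-.305)
for r,z,col in((.025,.01,(0,0,255)),(.0205,.054,(0,255,255))):
    pts=[w2p(ci,[B[0]+r*np.cos(t),B[1]+r*np.sin(t),z])*1.5 for t in np.linspace(0,6.283,80)]
    cv2.polylines(im,[np.int32(pts)],True,col,1)
cv2.imwrite("pics/w11o.png",im)
E
```

```text
[ 0.54605053 -0.30201411  0.1993791 ] [[-2.60124046e-02 -7.82892363e-02  9.96591265e-01]
 [-8.46851049e-05  9.96928775e-01  7.83135396e-02]
 [-9.99661617e-01  1.95272704e-03 -2.59391446e-02]] [ -39.40121414   31.19087283   63.7395131    -0.95189235   86.21895223
 -133.8206118 ]
```

View pics/w11o.png

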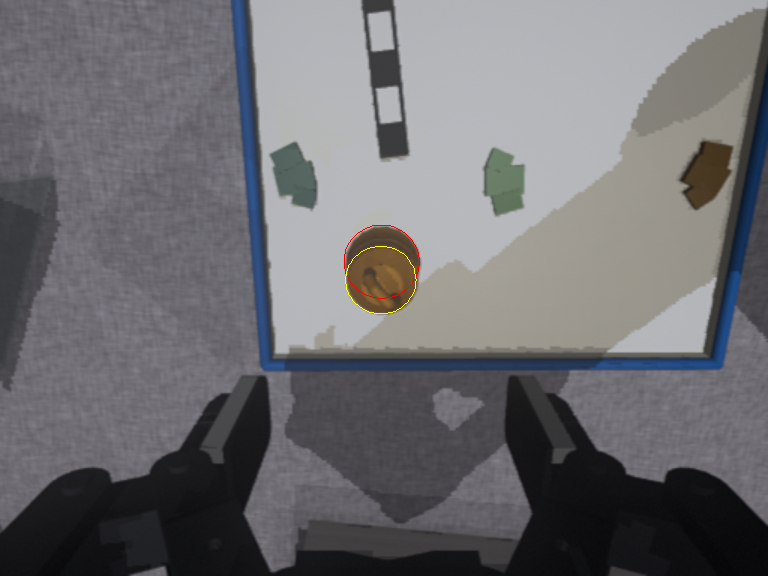

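Emit:
play_rows:
  travel:
    - [0.4, -0.2, 0]
    - [0.2, -0.1, -1.5]
    - [0, 0, -2.5]
    - [0, 0, -2.5]
    - [0, 0, -2]
    - [0, 0, -0.5]
    - [0, 0, 0]
    - [0, 0, 0]
  rotation:
    - [0, -0.015, 0]
    - [0, -0.008, 0]
    - [0, 0, 0]
    - [0, 0, 0]
    - [0, 0, 0]
    - [0, 0, 0]
    - [0, 0, 0]
    - [0, 0, 0]
  claw: [7, 7, 7, 7, 7, 7, 7, 7]

```text
time_s: 22.27
position: [0.5555, -0.2975, 0.1118]
tool_rot: [[0.008, -0.077, 0.997], [-0.003, 0.997, 0.077], [-1.0, -0.004, 0.008]]
ft_force: [0.4, -0.7, -0.1]
grip_width: 0.0701
```

Emit:
play_rows:
  travel:
    - [-0.2, -0.6, 0]
    - [0, -0.2, 0]
    - [0, 0, -1.5]
    - [0, 0, -2]
    - [0, 0, -1.5]
    - [0, 0, -0.5]
    - [0, 0, 0]
    - [0, 0, 0]
  rotation:
    - [0, 0.005, 0]
    - [0, 0, 0]
    - [0, 0, 0]
    - [0, 0, 0]
    - [0, 0, 0]
    - [0, 0, 0]
    - [0, 0, 0]
    - [0, 0, 0]
  claw: [7, 7, 7, 7, 7, 7, 7, 7]

```text
time_s: 22.93
position: [0.5571, -0.3101, 0.0657]
tool_rot: [[0.018, -0.075, 0.997], [-0.016, 0.997, 0.075], [-1.0, -0.017, 0.016]]
ft_force: [-0.3, -0.5, 0.2]
grip_width: 0.07
```

Emit:
play_rows:
  travel:
    - [-0.35, 0.4, -0.3]
    - [0, 0.1, -0.3]
    - [0, 0, 0]
    - [0, 0, 0]
  rotation:
    - [0.012, 0.014, 0]
    - [0, 0, 0]
    - [0, 0, 0]
    - [0, 0, 0]
  claw: [7, 7, 7, 7]

```text
time_s: 23.27
position: [0.5544, -0.3056, 0.0626]
tool_rot: [[0.006, -0.075, 0.997], [-0.006, 0.997, 0.075], [-1.0, -0.006, 0.006]]
ft_force: [-0.1, -0.0, 0.3]
grip_width: 0.0696
```

Emit:
play_rows:
  travel:
    - [-0.1, 0.05, -1.5]
    - [0, 0, -1.5]
    - [0, 0, -0.8]
    - [0, 0, 0]
    - [0, 0, 0]
  rotation:
    - [0.004, 0.005, 0]
    - [0, 0, 0]
    - [0, 0, 0]
    - [0, 0, 0]
    - [0, 0, 0]
  claw: [7, 7, 7, 7, 7]

```text
time_s: 23.68
position: [0.5533, -0.305, 0.0215]
tool_rot: [[0.001, -0.075, 0.997], [-0.002, 0.997, 0.075], [-1.0, -0.002, 0.001]]
ft_force: [0.2, -0.6, 0.7]
grip_width: 0.0699
```

Emit:
play_rows:
  travel:
    - [0, 0, 0]
    - [0, 0, 0]
    - [0, 0, 0]
    - [0, 0, 0]
    - [0, 0, 0]
    - [0, 0, 0]
    - [0, 0, 0]
    - [0, 0, 0]
  rotation:
    - [0, 0, 0]
    - [0, 0, 0]
    - [0, 0, 0]
    - [0, 0, 0]
    - [0, 0, 0]
    - [0, 0, 0]
    - [0, 0, 0]
    - [0, 0, 0]
  claw: [6.2, 5.5, 5.0, 4.5, 4.0, 3.5, 3.5, 3.5]
  squeeze: 50

```text
time_s: 24.35
position: [0.5535, -0.305, 0.023]
tool_rot: [[0.002, -0.075, 0.997], [-0.002, 0.997, 0.075], [-1.0, -0.002, 0.002]]
ft_force: [0.2, -0.5, -0.2]
grip_width: 0.0408
```

Emit:
play_rows:
  travel:
    - [0, 0, 1.5]
    - [0, 0, 3]
    - [0, 1, 4]
    - [-0.5, 2, 3.5]
    - [-0.8, 3, 2.5]
    - [-0.9, 3.8, 1]
    - [-0.9, 3.8, 0]
    - [-0.9, 3.8, 0]
    - [-0.9, 3.8, 0]
    - [-0.9, 3.8, 0]
    - [-0.9, 3.8, 0]
    - [-0.8, 3.8, 0]
  rotation:
    - [0, 0, 0]
    - [0, 0, 0]
    - [0, 0, 0]
    - [0, 0, 0]
    - [0, 0, 0]
    - [0, 0, 0]
    - [0, 0, 0]
    - [0, 0, 0]
    - [0, 0, 0]
    - [0, 0, 0]
    - [0, 0, 0]
    - [0, 0, 0]
  claw: [3.5, 3.5, 3.5, 3.5, 3.5, 3.5, 3.5, 3.5, 3.5, 3.5, 3.5, 3.5]

```text
time_s: 25.35
position: [0.4711, 0.0276, 0.1804]
tool_rot: [[0.001, -0.063, 0.998], [0.0, 0.998, 0.063], [-1.0, 0.0, 0.001]]
ft_force: [0.6, 0.3, -3.7]
grip_width: 0.0407
```

Emit:
play_rows:
  travel:
    - [-0.6, 3.8, 0]
    - [-0.6, 3.6, 0]
    - [-0.4, 2.5, 0]
    - [0, 1, 0]
    - [0, 0, 0]
    - [0, 0, 0]
  rotation:
    - [0, 0, 0.01]
    - [0, 0, 0.01]
    - [0, 0, 0.01]
    - [0, 0, 0]
    - [0, 0, 0]
    - [0, 0, 0]
  claw: [3.5, 3.5, 3.5, 3.5, 3.5, 3.5]

```text
time_s: 25.85
position: [0.4488, 0.1482, 0.1801]
tool_rot: [[-0.002, -0.103, 0.995], [0.001, 0.995, 0.103], [-1.0, 0.002, -0.001]]
ft_force: [0.2, -0.7, -2.8]
grip_width: 0.0406
```

Emit:
play_rows:
  travel:
    - [0.8, -1.4, 0]
    - [0.5, -0.9, 0]
    - [0.1, -0.2, 0]
    - [0, 0, 0]
    - [0, 0, 0]
  rotation:
    - [0, 0, 0]
    - [0, 0, 0]
    - [0, 0, 0]
    - [0, 0, 0]
    - [0, 0, 0]
  claw: [3.5, 3.5, 3.5, 3.5, 3.5]

```text
time_s: 26.27
position: [0.4635, 0.1189, 0.1795]
tool_rot: [[-0.003, -0.099, 0.995], [0.001, 0.995, 0.099], [-1.0, 0.001, -0.003]]
ft_force: [0.5, -0.2, -3.6]
grip_width: 0.0404
```

```bash
python3 - <<'E'
from h import *
s=env.observe();print(s['position'],s['tool_rot'],s['q']);ci=snap("wrist","w12")
im=cv2.resize(cv2.imread("pics/w12.png"),None,fx=1.5,fy=1.5)
B=s['position']
for r,z,col in((.025,B[2]-.013,(0,0,255)),(.0205,B[2]+.031,(0,255,255))):
    pts=[w2p(ci,[B[0]+r*np.cos(t),B[1]+r*np.sin(t),z])*1.5 for t in np.linspace(0,6.283,80)]
    cv2.polylines(im,[np.int32(pts)],True,col,1)
cv2.imwrite("pics/w12o.png",im)
E
```

```text
[0.46349952 0.11887345 0.17954033] [[-0.00312902 -0.09861133  0.99512111]
 [ 0.00100695  0.99512516  0.0986149 ]
 [-0.9999946   0.0013106  -0.00301447]] [ 1.37446742e-01  1.75512017e+01  9.02205193e+01  6.09755783e-02
  7.24074295e+01 -9.55404019e+01]
```

View pics/w12o.png

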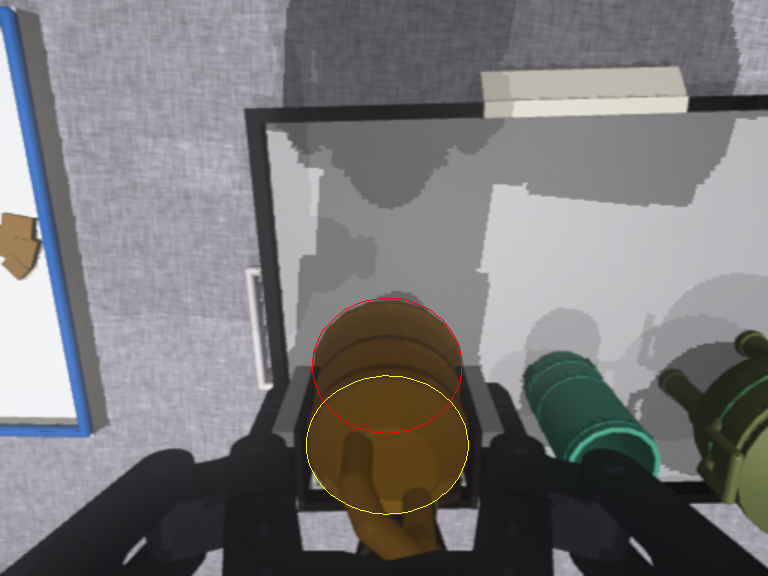

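Emit:
play_rows:
  travel:
    - [0, 0.3, 0]
    - [0, 0.1, -1.5]
    - [0, 0, -2.5]
    - [0, 0, -2.5]
    - [0, 0, -2.5]
    - [0, 0, -1.5]
    - [0, 0, -0.5]
    - [0, 0, 0]
    - [0, 0, 0]
  rotation:
    - [0, -0.002, 0]
    - [0, 0, 0]
    - [0, 0, 0]
    - [0, 0, 0]
    - [0, 0, 0]
    - [0, 0, 0]
    - [0, 0, 0]
    - [0, 0, 0]
    - [0, 0, 0]
  claw: [3.5, 3.5, 3.5, 3.5, 3.5, 3.5, 3.5, 3.5, 3.5]

```text
time_s: 27.07
position: [0.4634, 0.1262, 0.0677]
tool_rot: [[0.006, -0.1, 0.995], [0.002, 0.995, 0.1], [-1.0, 0.001, 0.006]]
ft_force: [0.0, -0.1, -3.3]
grip_width: 0.0407
```

Emit:
play_rows:
  travel:
    - [0, -0.3, -0.5]
    - [0, 0, -1.5]
    - [0, 0, -1.2]
    - [0, 0, -0.3]
    - [0, 0, 0]
    - [0, 0, 0]
  rotation:
    - [-0.002, 0.005, 0]
    - [0, 0, 0]
    - [0, 0, 0]
    - [0, 0, 0]
    - [0, 0, 0]
    - [0, 0, 0]
  claw: [3.5, 3.5, 3.5, 3.5, 3.5, 3.5]

```text
time_s: 27.57
position: [0.4671, 0.1229, 0.0363]
tool_rot: [[0.012, -0.101, 0.995], [-0.0, 0.995, 0.101], [-1.0, -0.002, 0.012]]
ft_force: [0.7, 0.1, -2.5]
grip_width: 0.0409
```

Emit:
play_rows:
  travel:
    - [-0.4, 0, -0.4]
    - [0, 0, -0.5]
    - [0, 0, 0]
    - [0, 0, 0]
  rotation:
    - [0, 0.01, 0]
    - [0, 0, 0]
    - [0, 0, 0]
    - [0, 0, 0]
  claw: [3.5, 3.5, 3.5, 3.5]

```text
time_s: 27.9
position: [0.4639, 0.1229, 0.0286]
tool_rot: [[0.005, -0.101, 0.995], [-0.0, 0.995, 0.101], [-1.0, -0.001, 0.005]]
ft_force: [-0.1, 0.2, -2.9]
grip_width: 0.0407
```

Emit:
play_rows:
  travel:
    - [-0.05, 0, -0.3]
    - [0, 0, -0.15]
    - [0, 0, 0]
  rotation:
    - [0, 0.005, 0]
    - [0, 0, 0]
    - [0, 0, 0]
  claw: [3.5, 3.5, 3.5]

```text
time_s: 28.15
position: [0.4635, 0.1229, 0.0239]
tool_rot: [[-0.0, -0.101, 0.995], [-0.0, 0.995, 0.101], [-1.0, -0.0, -0.0]]
ft_force: [0.8, -0.2, -3.8]
grip_width: 0.0409
```

Emit:
play_rows:
  travel:
    - [0, 0, -0.15]
    - [0, 0, -0.05]
  rotation:
    - [0, 0, 0]
    - [0, 0, 0]
  claw: [3.5, 3.5]

```text
time_s: 28.32
position: [0.4637, 0.1229, 0.0229]
tool_rot: [[0.001, -0.101, 0.995], [-0.0, 0.995, 0.101], [-1.0, -0.001, 0.0]]
ft_force: [-3.9, -0.5, 10.0]
grip_width: 0.0408
```

Contact (10 N) – release and rise.

Emit:
play_rows:
  travel:
    - [0, 0, 0.03]
    - [0, 0, 0]
    - [0, 0, 0]
    - [0, 0, 0]
    - [0, 0, 0]
  rotation:
    - [0, 0, 0]
    - [0, 0, 0]
    - [0, 0, 0]
    - [0, 0, 0]
    - [0, 0, 0]
  claw: [3.7, 4.2, 5, 6, 6.5]

```text
time_s: 28.73
position: [0.4645, 0.1229, 0.0238]
tool_rot: [[0.003, -0.101, 0.995], [-0.0, 0.995, 0.101], [-1.0, -0.001, 0.003]]
ft_force: [-0.0, -0.7, 0.0]
grip_width: 0.065
```

Emit:
play_rows:
  travel:
    - [0, 0, 1]
    - [0, 0, 2]
    - [0, 0, 3]
    - [0, 0, 3.5]
    - [0, 0, 3.5]
    - [0, 0, 3.5]
    - [0, 0, 3]
    - [0, 0, 2]
    - [0, 0, 0]
    - [0, 0, 0]
  rotation:
    - [0, 0, 0]
    - [0, 0, 0]
    - [0, 0, 0]
    - [0, 0, 0]
    - [0, 0, 0]
    - [0, 0, 0]
    - [0, 0, 0]
    - [0, 0, 0]
    - [0, 0, 0]
    - [0, 0, 0]
  claw: [6.5, 6.5, 6.5, 6.5, 6.5, 6.5, 6.5, 6.5, 6.5, 6.5]

```text
time_s: 29.57
position: [0.4619, 0.1228, 0.2498]
tool_rot: [[0.003, -0.101, 0.995], [-0.0, 0.995, 0.101], [-1.0, -0.001, 0.003]]
ft_force: [0.3, 0.6, -0.0]
grip_width: 0.0648
```

```bash
python3 - <<'E'
from h import *
s=env.observe();print(s['position'],s['tool_rot']);ci=snap("wrist","w13")
im=cv2.resize(cv2.imread("pics/w13.png"),None,fx=1.5,fy=1.5)
for B,r,z,col in(((.4634,.1232),.025,.01,(0,0,255)),((.4634,.1232),.0205,.054,(0,255,255)),((.543,.242),.024,.1,(0,0,255))):
    pts=[w2p(ci,[B[0]+r*np.cos(t),B[1]+r*np.sin(t),z])*1.5 for t in np.linspace(0,6.283,80)]
    cv2.polylines(im,[np.int32(pts)],True,col,1)
cv2.imwrite("pics/w13o.png",im)
E
```

```text
[0.461865   0.1227833  0.24978925] [[ 3.42598075e-03 -1.00691855e-01  9.94911761e-01]
 [-3.57582861e-04  9.94917413e-01  1.00693658e-01]
 [-9.99994067e-01 -7.00737928e-04  3.37256223e-03]]
```

View pics/w13o.png

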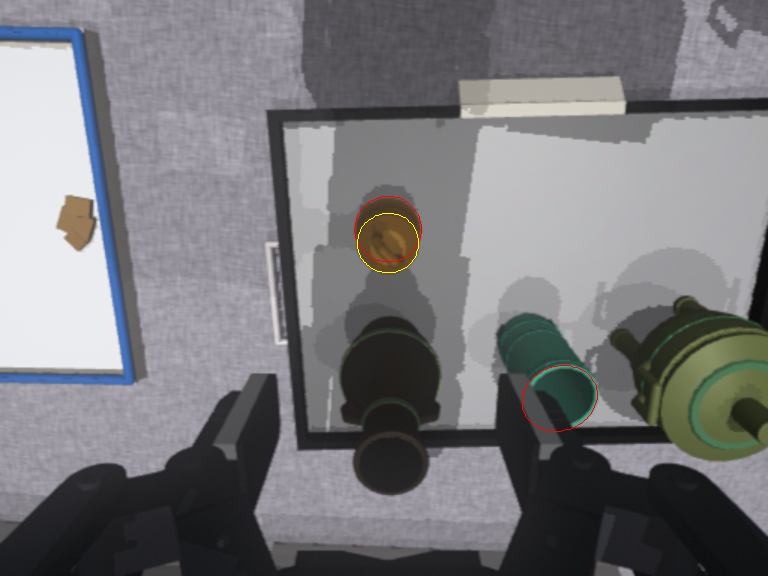

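Emit:
play_rows:
  travel:
    - [-0.2, -3.6, 0]
    - [-0.2, -3.6, 0]
    - [-0.2, -3.6, 0]
    - [-0.2, -3.6, 0]
    - [-0.2, -3.6, 0]
    - [-0.2, -3.6, -0.5]
    - [-0.2, -3.6, -1]
    - [-0.2, -3.6, -1]
    - [-0.2, -3.6, -1]
    - [-0.2, -3.6, -1]
    - [0, -3.4, -1]
    - [0, -2.5, -0.5]
  rotation:
    - [0, 0, 0.01]
    - [0, 0, 0.01]
    - [0, 0, 0.01]
    - [0, 0, 0.01]
    - [0, 0, 0.01]
    - [0, 0, 0.01]
    - [0, 0, 0.01]
    - [0, 0, 0.01]
    - [0, 0, 0.01]
    - [0, 0, 0.01]
    - [0, 0, 0]
    - [0, 0, 0]
  claw: [4, 4, 4, 4, 4, 4, 4, 4, 4, 4, 4, 4]

```text
time_s: 30.62
position: [0.4322, -0.3079, 0.1707]
tool_rot: [[-0.019, -0.214, 0.977], [0.014, 0.977, 0.214], [-1.0, 0.018, -0.016]]
ft_force: [-0.2, -0.4, -0.2]
grip_width: 0.04
```

Emit:
play_rows:
  travel:
    - [0, 0, 0]
    - [0, 0, 0]
    - [0, 0, 0]
  rotation:
    - [0, 0, 0]
    - [0, 0, 0]
    - [0, 0, 0]
  claw: [4, 4, 4]

```text
time_s: 30.87
position: [0.4298, -0.3112, 0.1643]
tool_rot: [[-0.026, -0.208, 0.978], [0.022, 0.978, 0.208], [-0.999, 0.027, -0.021]]
ft_force: [-0.4, -0.0, 0.3]
grip_width: 0.04
```

```bash
python3 - <<'E'
from h import *
s=env.observe();print(s['position'],s['tool_rot']);ci=snap("wrist","w14")
ct=L("t2")
P=[p2w(ct,u,v,.018) for u,v in [(389.5,194.7),(383.2,169.5),(388.5,168),(394.5,193)]]
print(np.mean(P,0)); a=P[1]+P[2]-P[0]-P[3];print(np.degrees(np.arctan2(a[1],a[0])),np.linalg.norm(a)/2)
E
```

```text
[ 0.42977158 -0.31119807  0.16430748] [[-0.02606775 -0.20775181  0.97783417]
 [ 0.02157839  0.97782172  0.20832442]
 [-0.99942726  0.02653064 -0.02100666]]
[ 0.43538126 -0.31205797  0.018     ]
11.25424651111536 0.09552795740257815
```

View pics/w14.png

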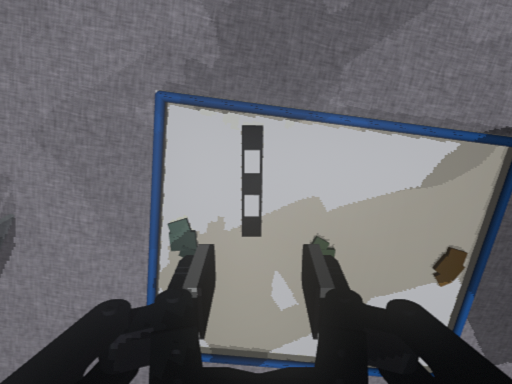

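```bash
python3 - <<'E'
from h import *
ci=L("w14"); crop("pics/w14.png","pics/w14c.png",225,110,285,250,4)
P=[p2w(ci,u,v,.018) for u,v in [(241.8,125),(263.3,125),(261.5,236.5),(241.7,236.5)]]
print(np.mean(P,0)); a=-P[2]-P[3]+P[0]+P[1];print(np.degrees(np.arctan2(a[1],a[0])),np.linalg.norm(a)/2)
E
```

```text
[ 0.43481233 -0.31179471  0.018     ]
-168.77300993937288 0.10118409515218722
```

View pics/w14c.png

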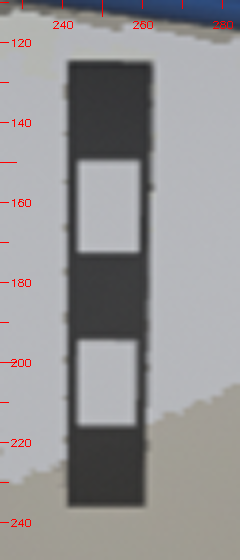

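Emit:
play_rows:
  travel:
    - [0.4, 0, 0]
    - [0.1, 0, -1.5]
    - [0, 0, -2.5]
    - [0, 0, -2.5]
    - [0, 0, -2.5]
    - [0, 0, -1.5]
    - [0, 0, 0]
    - [0, 0, 0]
  rotation:
    - [-0.01, -0.013, -0.01]
    - [-0.006, -0.007, 0]
    - [0, 0, 0]
    - [0, 0, 0]
    - [0, 0, 0]
    - [0, 0, 0]
    - [0, 0, 0]
    - [0, 0, 0]
  claw: [4, 4, 4, 4, 4, 4, 4, 4]

```text
time_s: 31.58
position: [0.4395, -0.3023, 0.0602]
tool_rot: [[0.006, -0.206, 0.979], [-0.004, 0.979, 0.206], [-1.0, -0.005, 0.005]]
ft_force: [0.9, 0.4, 0.8]
grip_width: 0.0403
```

Emit:
play_rows:
  travel:
    - [-0.4, -0.7, 0]
    - [-0.05, -0.25, 0]
    - [0, 0, -1]
    - [0, 0, -1]
    - [0, 0, 0]
    - [0, 0, 0]
  rotation:
    - [0.003, 0.005, -0.01]
    - [0, 0, 0]
    - [0, 0, 0]
    - [0, 0, 0]
    - [0, 0, 0]
    - [0, 0, 0]
  claw: [4, 4, 4, 4, 4, 4]

```text
time_s: 32.08
position: [0.4365, -0.3135, 0.0431]
tool_rot: [[0.007, -0.196, 0.981], [-0.007, 0.981, 0.196], [-1.0, -0.008, 0.005]]
ft_force: [0.7, 0.4, 0.8]
grip_width: 0.0401
```

Emit:
play_rows:
  travel:
    - [-0.15, 0.15, -1]
    - [0, 0, -1]
    - [0, 0, -0.5]
    - [0, 0, 0]
    - [0, 0, 0]
  rotation:
    - [0.006, 0.006, 0]
    - [0, 0, 0]
    - [0, 0, 0]
    - [0, 0, 0]
    - [0, 0, 0]
  claw: [3.5, 3.2, 3, 3, 3]

```text
time_s: 32.5
position: [0.4346, -0.3115, 0.0148]
tool_rot: [[-0.001, -0.196, 0.981], [0.0, 0.981, 0.196], [-1.0, 0.001, -0.001]]
ft_force: [0.0, -0.3, 1.2]
grip_width: 0.0305
```

Emit:
play_rows:
  travel:
    - [0, 0, -0.25]
    - [0, 0, -0.1]
    - [0, 0, 0]
  rotation:
    - [0, 0, 0]
    - [0, 0, 0]
    - [0, 0, 0]
  claw: [3, 3, 3]

```text
time_s: 32.75
position: [0.4347, -0.3116, 0.0111]
tool_rot: [[-0.0, -0.196, 0.981], [0.0, 0.981, 0.196], [-1.0, 0.0, -0.0]]
ft_force: [0.4, -0.2, -1.0]
grip_width: 0.0301
```

Emit:
play_rows:
  travel:
    - [0, 0, 0]
    - [0, 0, 0]
    - [0, 0, 0]
    - [0, 0, 0]
    - [0, 0, 0]
    - [0, 0, 0]
  rotation:
    - [0, 0, 0]
    - [0, 0, 0]
    - [0, 0, 0]
    - [0, 0, 0]
    - [0, 0, 0]
    - [0, 0, 0]
  claw: [2.6, 2.2, 1.8, 1.4, 1.2, 1.2]
  squeeze: 40

```text
time_s: 33.25
position: [0.4351, -0.3119, 0.0119]
tool_rot: [[0.001, -0.196, 0.981], [-0.001, 0.981, 0.196], [-1.0, -0.001, 0.001]]
ft_force: [-0.2, -0.0, 0.4]
grip_width: 0.0163
```

Emit:
play_rows:
  travel:
    - [0, 0, 1]
    - [0, 0, 2]
    - [0, 0, 3]
    - [0, 0, 3]
    - [0, 0, 3]
    - [0, 0, 2]
    - [0, 0, 0]
  rotation:
    - [0, 0, 0]
    - [0, 0, 0]
    - [0, 0, 0]
    - [0, 0, 0]
    - [0, 0, 0]
    - [0, 0, 0]
    - [0, 0, 0]
  claw: [1.2, 1.2, 1.2, 1.2, 1.2, 1.2, 1.2]

```text
time_s: 33.83
position: [0.4334, -0.3101, 0.161]
tool_rot: [[-0.001, -0.196, 0.981], [0.001, 0.981, 0.196], [-1.0, 0.001, -0.001]]
ft_force: [0.3, 0.4, 0.5]
grip_width: 0.0167
```

```bash
python3 - <<'E'
from h import *
s=env.observe();print(s['position'],s['tool_rot'],s['grip_width'],s['ft_force']);ci=snap("wrist","w15")
E
```

```text
[ 0.43340614 -0.31007331  0.16098386] [[-0.00127967 -0.19567102  0.98066876]
 [ 0.001266    0.98066846  0.19567261]
 [-0.99999838  0.00149192 -0.00100721]] 0.016675226297243755 [0.33520159 0.36869446 0.48210253]
```

View pics/w15.png

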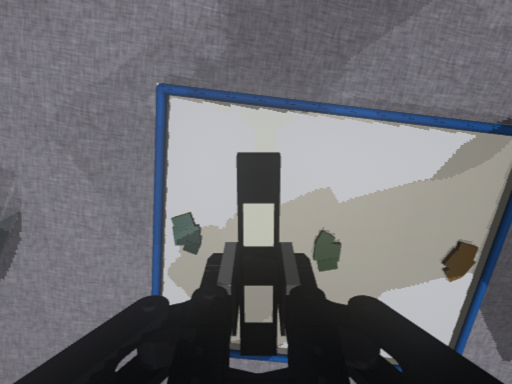

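```bash
python3 - <<'E'
from h import *
ci=L("w15"); im=cv2.resize(cv2.imread("pics/w15.png"),None,fx=1.5,fy=1.5)
c=np.array([.4334,-.3101]); a=np.radians(11.3); u=np.array([np.cos(a),np.sin(a)]); n=np.array([-u[1],u[0]])
pts=[w2p(ci,[*(c+u*sx*.05+n*sy*.009),.161+.006])*1.5 for sx,sy in((1,1),(1,-1),(-1,-1),(-1,1))]
print(np.array(pts)/1.5)
cv2.polylines(im,[np.int32(pts)],True,(0,0,255),1)
cv2.imwrite("pics/w15o.png",im[180:560,250:550])
E
```

```text
[[276.36096751 354.40526459]
 [240.00292198 354.4260193 ]
 [235.85705242 156.0728064 ]
 [280.3579063  156.0537693 ]]
```

View pics/w15o.png

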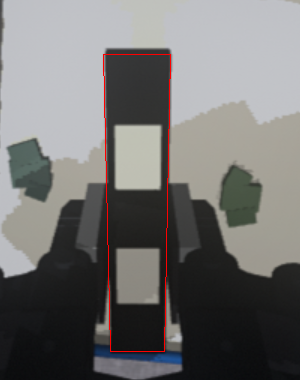

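Emit:
play_rows:
  travel:
    - [0, 1.5, 2]
    - [0, 2.5, 2]
    - [0, 3.1, 1]
    - [0.1, 3.1, 0]
    - [0.1, 3.1, 0]
    - [0.1, 3.1, 0]
    - [0.1, 3.1, 0]
    - [0.1, 3.1, 0]
    - [0.1, 3.1, 0]
    - [0.1, 3.1, 0]
    - [0.1, 3.1, 0]
    - [0.1, 3.1, 0]
  rotation:
    - [0, 0, -0.08]
    - [0, 0, -0.09]
    - [0, 0, -0.09]
    - [0, 0, -0.09]
    - [0, 0, -0.09]
    - [0, 0, -0.09]
    - [0, 0, -0.09]
    - [0, 0, -0.09]
    - [0, 0, -0.09]
    - [0, 0, -0.09]
    - [0, 0, -0.09]
    - [0, 0, -0.09]
  claw: [1.2, 1.2, 1.2, 1.2, 1.2, 1.2, 1.2, 1.2, 1.2, 1.2, 1.2, 1.2]

```text
time_s: 34.88
position: [0.4339, 0.0529, 0.1994]
tool_rot: [[-0.009, 0.804, 0.595], [0.019, 0.595, -0.804], [-1.0, 0.004, -0.02]]
ft_force: [0.9, 0.2, 0.3]
grip_width: 0.0164
```

Emit:
play_rows:
  travel:
    - [0.3, 3.2, 0]
    - [0.3, 3.2, 0]
    - [0.3, 3.2, 0]
    - [0.3, 3, 0]
    - [0.2, 2, 0]
    - [0, 1, 0]
    - [0, 0, 0]
    - [0, 0, 0]
  rotation:
    - [0, 0, -0.09]
    - [0, 0, -0.09]
    - [0, 0, -0.09]
    - [0, 0, -0.09]
    - [0, 0, -0.06]
    - [0, 0, -0.03]
    - [0, 0, 0]
    - [0, 0, 0]
  claw: [1.2, 1.2, 1.2, 1.2, 1.2, 1.2, 1.2, 1.2]

```text
time_s: 35.55
position: [0.4413, 0.222, 0.1902]
tool_rot: [[-0.017, 0.986, 0.166], [0.022, 0.166, -0.986], [-1.0, -0.013, -0.024]]
ft_force: [-0.1, 0.1, -0.1]
grip_width: 0.0165
```

```bash
python3 - <<'E'
from h import *
s=env.observe();print(s['position'],s['tool_rot'],s['grip_width'],s['ft_force']);ci=snap("wrist","w16")
crop("pics/w16.png","pics/w16c.png",200,120,320,384,3)
c=s['position']
u=-s['tool_rot'][:,2]; n=s['tool_rot'][:,1]; x=s['tool_rot'][:,0]
for sx in(1,-1): print([w2p(ci,c-x*.006+u*sx*.05+n*sy*.009).round(1) for sy in (-1,1)])
E
```

```text
[0.44131314 0.22195931 0.19020669] [[-0.0170519   0.98602926  0.1656971 ]
 [ 0.02189475  0.16604969 -0.98587429]
 [-0.99961485 -0.01318313 -0.02442032]] 0.016526139622296404 [-0.06174481  0.09602397 -0.05058246]
[array([235.2, 156.7]), array([279.7, 156.7])]
[array([239.4, 354.6]), array([275.8, 354.6])]
```

View pics/w16.png

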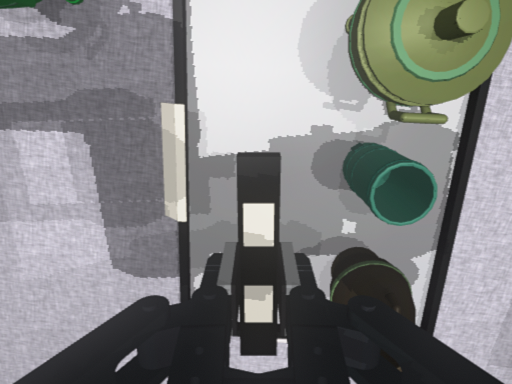

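View pics/w16c.png

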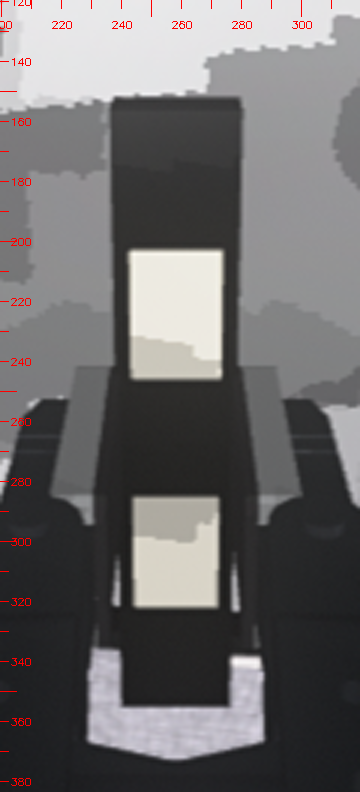

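Emit:
play_rows:
  travel:
    - [0.4, 0.5, -1]
    - [0.2, 0.3, -2]
    - [0, 0, -2]
    - [0, 0, -2]
    - [0, 0, -1.5]
    - [0, 0, -0.5]
    - [0, 0, 0]
    - [0, 0, 0]
  rotation:
    - [-0.01, -0.008, -0.02]
    - [-0.006, -0.006, -0.018]
    - [0, 0, 0]
    - [0, 0, 0]
    - [0, 0, 0]
    - [0, 0, 0]
    - [0, 0, 0]
    - [0, 0, 0]
  claw: [1.2, 1.2, 1.2, 1.2, 1.2, 1.2, 1.2, 1.2]

```text
time_s: 36.27
position: [0.448, 0.2218, 0.0964]
tool_rot: [[-0.003, 0.992, 0.124], [0.004, 0.124, -0.992], [-1.0, -0.002, -0.004]]
ft_force: [-0.3, 0.1, -0.9]
grip_width: 0.0167
```

Emit:
play_rows:
  travel:
    - [0, 0.6, 0]
    - [0, 0.2, -1]
    - [0, 0, -2]
    - [0, 0, -1.8]
    - [0, 0, -0.8]
    - [0, 0, 0]
    - [0, 0, 0]
  rotation:
    - [-0.003, -0.002, 0]
    - [0, 0, 0]
    - [0, 0, 0]
    - [0, 0, 0]
    - [0, 0, 0]
    - [0, 0, 0]
    - [0, 0, 0]
  claw: [1.2, 1.2, 1.2, 1.2, 1.2, 1.2, 1.2]

```text
time_s: 36.85
position: [0.4507, 0.2316, 0.0415]
tool_rot: [[0.01, 0.992, 0.124], [0.003, 0.124, -0.992], [-1.0, 0.01, -0.002]]
ft_force: [-0.2, -0.1, 0.0]
grip_width: 0.0166
```

Emit:
play_rows:
  travel:
    - [-0.25, -0.1, -0.8]
    - [0, 0, -1]
    - [0, 0, -0.3]
    - [0, 0, 0]
    - [0, 0, 0]
  rotation:
    - [-0.002, 0.009, 0]
    - [0, 0.002, 0]
    - [0, 0, 0]
    - [0, 0, 0]
    - [0, 0, 0]
  claw: [1.2, 1.2, 1.2, 1.2, 1.2]

```text
time_s: 37.27
position: [0.4491, 0.2309, 0.0204]
tool_rot: [[0.001, 0.992, 0.125], [0.002, 0.125, -0.992], [-1.0, 0.002, -0.002]]
ft_force: [-0.7, -0.2, -0.2]
grip_width: 0.0164
```

Emit:
play_rows:
  travel:
    - [-0.1, -0.05, -0.4]
    - [0, 0, -0.2]
    - [0, 0, 0]
  rotation:
    - [-0.001, 0.002, 0]
    - [0, 0, 0]
    - [0, 0, 0]
  claw: [1.2, 1.2, 1.2]

```text
time_s: 37.52
position: [0.4484, 0.2305, 0.0144]
tool_rot: [[0.0, 0.992, 0.125], [0.001, 0.125, -0.992], [-1.0, 0.0, -0.001]]
ft_force: [-0.0, -0.2, -0.9]
grip_width: 0.0162
```

Emit:
play_rows:
  travel:
    - [0, 0, -0.2]
    - [0, 0, -0.05]
  rotation:
    - [0, 0, 0]
    - [0, 0, 0]
  claw: [1.2, 1.2]

```text
time_s: 37.68
position: [0.4485, 0.2305, 0.0118]
tool_rot: [[0.001, 0.992, 0.125], [0.001, 0.125, -0.992], [-1.0, 0.001, -0.001]]
ft_force: [-0.5, 0.3, -0.6]
grip_width: 0.0163
```

Emit:
play_rows:
  travel:
    - [0, 0, -0.1]
    - [0, 0, -0.05]
  rotation:
    - [0, 0, 0]
    - [0, 0, 0]
  claw: [1.2, 1.2]

```text
time_s: 37.85
position: [0.4486, 0.2305, 0.0117]
tool_rot: [[0.001, 0.992, 0.125], [0.001, 0.125, -0.992], [-1.0, 0.002, -0.001]]
ft_force: [-3.0, -1.2, 4.5]
grip_width: 0.0165
```

Bar in contact (4.5 N). Release slowly, then rise.

Emit:
play_rows:
  travel:
    - [0, 0, 0]
    - [0, 0, 0]
    - [0, 0, 0]
    - [0, 0, 0]
    - [0, 0, 0]
  rotation:
    - [0, 0, 0]
    - [0, 0, 0]
    - [0, 0, 0]
    - [0, 0, 0]
    - [0, 0, 0]
  claw: [1.7, 2.0, 2.4, 3.0, 3.5]

```text
time_s: 38.27
position: [0.4489, 0.2306, 0.012]
tool_rot: [[0.003, 0.992, 0.125], [0.001, 0.125, -0.992], [-1.0, 0.003, -0.001]]
ft_force: [-0.2, -0.2, 0.2]
grip_width: 0.0349
```

Emit:
play_rows:
  travel:
    - [0, 0, 1]
    - [0, 0, 2]
    - [0, 0, 3]
    - [0, 0, 3.5]
    - [0, 0, 4]
    - [0, 0, 4]
    - [0, 0, 4]
    - [0, 0, 3]
    - [0, 0, 1]
    - [0, 0, 0]
    - [0, 0, 0]
  rotation:
    - [0, 0, 0]
    - [0, 0, 0]
    - [0, 0, 0]
    - [0, 0, 0]
    - [0, 0, 0]
    - [0, 0, 0]
    - [0, 0, 0]
    - [0, 0, 0]
    - [0, 0, 0]
    - [0, 0, 0]
    - [0, 0, 0]
  claw: [3.5, 3.5, 4, 4, 5, 5, 5, 5, 5, 5, 5]

```text
time_s: 39.18
position: [0.4442, 0.2293, 0.2783]
tool_rot: [[-0.002, 0.992, 0.124], [0.0, 0.124, -0.992], [-1.0, -0.001, -0.001]]
ft_force: [0.8, 0.2, -0.9]
grip_width: 0.0499
```

```bash
python3 - <<'E'
from h import *
s=env.observe();print(s['position'],s['tool_rot'],s['grip_width'],s['ft_force']);ci=snap("wrist","w17"); snap("scene","s17")
crop("pics/w17.png","pics/w17c.png",120,60,380,280,3)
E
```

```text
[0.44421632 0.2293362  0.27825354] [[-1.55632146e-03  9.92220945e-01  1.24479613e-01]
 [ 3.96353058e-04  1.24480366e-01 -9.92221992e-01]
 [-9.99998710e-01 -1.49487850e-03 -5.87001270e-04]] 0.049882649883949796 [ 0.81092015  0.21318715 -0.9411162 ]
```

View pics/w17.png

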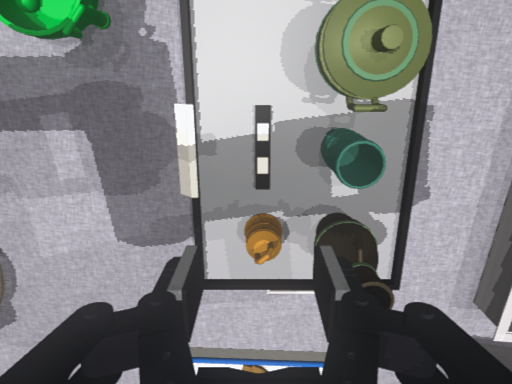

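View pics/s17.png

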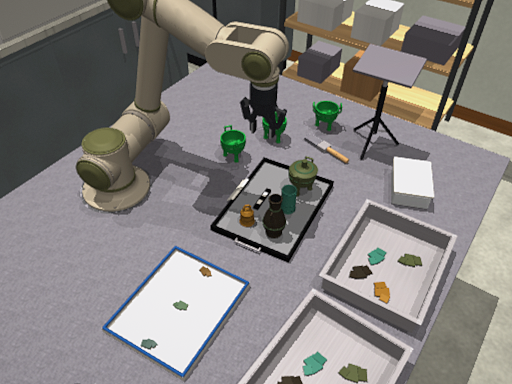

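Everything is in place in both views. I'll check the final layout numerically in the wrist picture.

```bash
python3 - <<'E'
from h import *
ci=L("w17")
th=np.radians(7.05); ex=np.array([np.cos(th),np.sin(th)]); ey=np.array([-ex[1],ex[0]])
im=cv2.resize(cv2.imread("pics/w17.png"),None,fx=2.2,fy=2.2,interpolation=cv2.INTER_CUBIC)
def circ(c,r,z,col=(0,0,255)):
    pts=[w2p(ci,[c[0]+r*np.cos(t),c[1]+r*np.sin(t),z])*2.2+.5 for t in np.linspace(0,6.283,80)]
    cv2.polylines(im,[np.int32(pts)],True,col,1)
Bk=np.array([.543,.242]);V=np.array([.5577,.1349])
circ(Bk,.024,.1);circ(V-ex*.095,.025,.01);circ(V,.0175,.16)
c=Bk-ex*.0955
pts=[w2p(ci,[*(c+ey*a*.05+ex*b*.009),.018])*2.2+.5 for a,b in((1,1),(1,-1),(-1,-1),(-1,1))]
cv2.polylines(im,[np.int32(pts)],True,(0,0,255),1)
T=np.array([.4977,.2331])
pts=[w2p(ci,[*(T+ey*a*.186+ex*b*.135),.024])*2.2+.5 for a,b in((1,1),(1,-1),(-1,-1),(-1,1))]
cv2.polylines(im,[np.int32(pts)],True,(0,255,255),1)
cv2.imwrite("pics/w17o.png",im[0:720,370:1000][:600])
E
```

```text
(no output)
```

View pics/w17o.png

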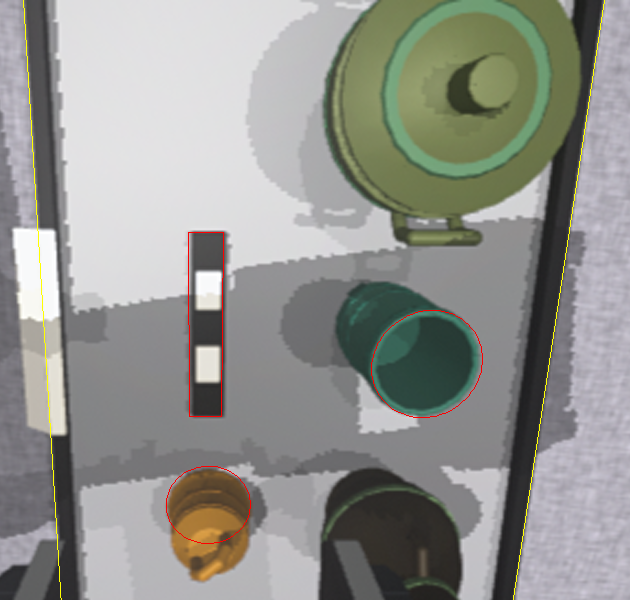

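View pics/w17c.png

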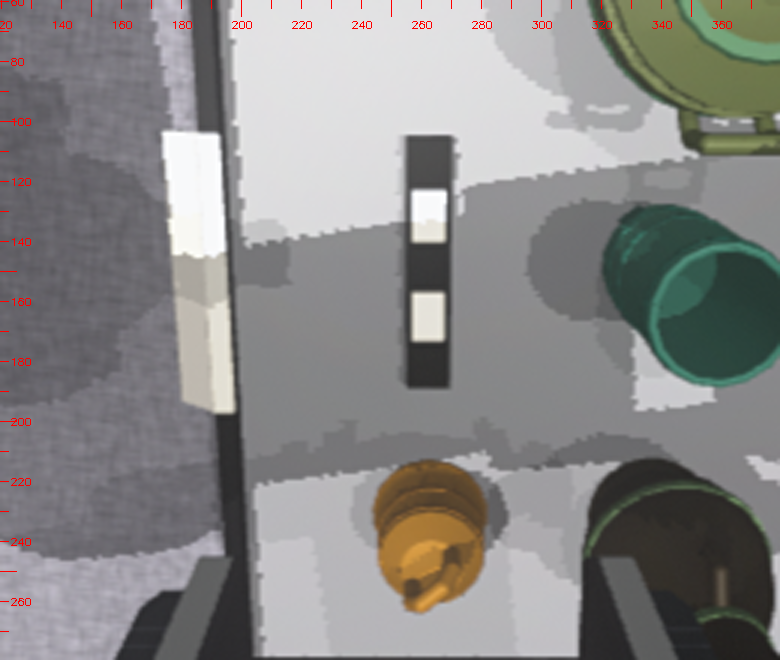

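```bash
python3 - <<'E'
from rig import env
print(env.close_job())
E
```

```text
the job is handed in; nothing more can be done
None
```

The bronze group is set out in the record tray and the job is handed in, at about 39 s of the 126 s allowed. The order was lid, beaker, bell, scale bar, and each piece was lowered to contact before I released it.

| Check | Result |
|---|---|
| Lid | Seated and level on the ding. Its height at contact matched the seated height. It sits about 2 mm off the ding's axis, within the 5 mm play; one view put that nearer 5 mm, by eye in a rougher picture. |
| Beaker | About 1 mm from the midpoint between ding and vase, and in line with them. |
| Bell | About 95 mm straight in front of the vase, within about 1 mm. |
| Scale bar | About 95 mm in front of the beaker, centred on it and parallel to the front edge, within about 1 mm and 0.5°. |
| Ding and vase | Unmoved within my measuring accuracy of 1–2 mm. The last check of their positions was before the bell and bar went in; the final pictures show nothing shifted. |

- **Contact force:** the beaker met the foam with a brief 24 N at the wrist. The bell read 10 N and the bar 4.5 N; all are below the limits. The force sensor did not clearly show the lid's contact, so I judged that one by height.
- **Disagreement:** a later, cruder corner fit gave the tray's angle as 6.7°. I used 7.05°, and the outline drawn at that angle matched the tray walls in the last picture.

The gripper is clear of everything.

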